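# Pair the clock backs with their clocks

### The job

Two clocks lie face down in wooden trays and need their own metal backs put with them. Slide the big round back flat along the bench, without lifting it, into the open slot in front of the round clock. The square back is finished but still held in the small vise: slide the vise jaw wide open first, then lift the back out and lay it gently in the slot in front of the square clock; each back ends lying flat, right up against its tray's cross-bar (the square one squared up to it), and the other things on the bench stay where they are.

Things in the scene. Friction and masses are not known exactly. Their poses are not given: they have to be found in the camera images.
- round_tray: Fixed wooden tray with the ROUND clock (steel, 94 mm wide, 39 high). Origin: on the bench, mid front face of the cross-bar (along y; 130 wide, 10 thick, 16 high); x points to the clock (centre x +66), away from the robot; z up. The slot, bare bench (drawn as paper), is on the -x side between side rails 130 mm apart inside, 12 thick, 16 high, x -70 to +130; its -x end is open, no sill.
- square_tray: Fixed wooden tray exactly like round_tray (same frame, bar, slot and rails) but holding the SQUARE clock (steel, 64 x 64 mm, centre x +62, 39 high).
- round_back: Loose round steel clock back, a solid disc 90 mm in diameter, 18 high, upper edge bevelled, 0.18 kg, lying on the bench; too wide to grip across. Origin: centre of its underside; z up. Home in its slot, touching the cross-bar, its centre is 45 mm in front of the bar.
- square_back: Square steel clock back 56 x 56 mm, 16 thick, 0.11 kg, flat in the vise, underside 30 mm above the bench, axes along the vise's. Origin: centre of its underside; z up. Its two y sides are free to be gripped from above. Home in its slot, squared up and touching the bar, its centre is 28 mm in front of the bar.
- vise: Small fixed vise, blue jaws on a steel bed. Origin: on the bench under the middle of the clamped back's place; x points away from the robot, z up. Foot plate 84 mm wide (y), 10 high, x -127 to +57; bed 36 wide, top 30 mm high; fixed jaw 46 wide, x +30 to +48, top 56 mm high, no lip; the moving jaw is on the -x side.
- vise_jaw (a joint): Opening of the moving jaw in m: 0 closed, 0.035 fully open; it slides along the vise's -x, stays where left, takes about 3 N. Jaw block 46 wide, top 54.5 mm high; its steel lip (48.5 to 54.5 mm high) overhangs the square back by 6 mm when closed.
- thumb_plate (a point): Middle of the top edge of the black upright thumb plate on the moving jaw, which is pushed or pinched to slide it: 12 mm thick along the vise's x, 34 wide along y, rising from the jaw top (54.5 mm) to 88.5 mm above the bench. Moves with the jaw; at joint 0 it lies at vise x = -46.
- oblong_back: Bystander: loose oblong steel back of another clock, 40 x 72 mm, 14 high. Origin: centre of its underside.
- parts_tin: Bystander: round aluminium tin, 68 mm across, 30 high. Origin: centre of its underside.
- screw_jar: Bystander: glass jar with brass cap, 48 mm across, 55 high. Origin: centre of its underside.
- screwdriver: Bystander: screwdriver, 150 mm long, lying along its x. Origin: under its middle.
Mind the look-alikes: they are no part of the job. What is shaped like the vise but red or white is not meant.

How it is judged:
By the outcome, as a careful person would: the job done as asked, in the order asked, and still so for the second after the job is handed in, with the robot touching nothing.
It also fails if it takes over 67 s, if anything falls off the work surface, if the arm or the gripper's body presses on something with over 40 N, if the wrist force passes 120 N, or if a joint passes its speed limit or range.

### The arm

A 7-joint arm with a two-finger parallel gripper is mounted at the origin on the work surface. World frame = base frame: x ahead of the robot, y to its left, z up, the work surface at z = 0. Lengths are in m, angles in rad, forces in N, time in s.
With the tool pointing down it reaches from about 0.4 to 0.875 m from the base axis. Payload 19.3 kg.
Tool frame: the origin (TCP) lies at the very end of the fingers, on their centre line; the grasp point (between the pads) lies 19 mm behind it; z points along the fingers, y is the line along which they close (so a half turn about z gives the same grasp; the last joint's range is limited). The gripper opens to 85 mm and grips with 20 to 120 N. Pads are 22 mm wide; open, the fingers measure 114 mm over their backs; the gripper's body (76 mm by 85 mm) begins 54 mm behind the grasp point. The pads swing forward as they close: fully open they stand 13 mm farther back than shut.
Start: joints at [-0.07, 0.521, -0.036, 1.599, 0.021, 1.021, -0.113], TCP at [0.625, -0, 0.202] pointing down, gripper open.
Joint ranges: [-2.91, 2.91], [-0.3, 2.13], [-1.5, 1.42], [0.17, 2.43], [-1.26, 4.41], [0.16, 1.93], [-2.52, 2.52]. Speed limits (rad/s): [1.89, 1.89, 2.39, 2.39, 3.01, 3.01, 3.01].

### API

Orientations are given as [roll, pitch, yaw] about the fixed x, y, z axes, in that order (R = Rz(yaw) Ry(pitch) Rx(roll)).
In Python, from workcell import observe, grab_frame, job_done gives the robot as it stands.
- The arm moves only by the tool move_arm, never from a script. Its argument "plan" is a list that holds one entry, the list of rows, each a list of 7 numbers: the shift along the tool's x, y, z each as a share of 0.02 m, from -1 to 1, then the turn, a rotation vector about the tool's x, y, z each as a share of 6 degrees, from -1 to 1, then the opening, from -1 (shut) to 1 (fully open). A call has exactly 10 rows; each row shifts and turns the commanded pose from where the row before left it, along the tool's axes as they then stand; what a row does not reach is not made up. A row lasts 1/10 s, in which the tool goes at most 50 mm and 8.59 degrees, less where a joint would pass 70% of its speed; a pose out of reach is approached as far as the arm can. A call with a number of a shift or a turn outside -1 to 1 is refused whole. A call with a gripper value outside its range is refused whole. The fingers move at their own pace and stop on an object; "grip_force" is the grip in N (left out, the last holds). Time passes only in rows, so rows that do not move let the fingers close, or fill a call up. It gives the time, the measured TCP pose, the force, the opening and the grip force at its end, in the units of the state.
- observe(): the state, without advancing time (a new reading comes with each control period).
- grab_frame(name): name is "scene" or "side" or "wrist"; returns a dict with "color" (480x640x3 uint8, red, green, blue), "intrinsics" (3x3 intrinsics, pixels), "position" and "orientation" of the camera in the world; the wrist camera has in their place "tool_from_camera" (4x4, takes a point from camera to tool coordinates, whose origin is the TCP and whose axes are the flange's). Camera axes: x right, y down, z forward; pixel columns grow to the right and rows downward; lengths in m; the calibration is good to about 2 mm. A picture is of the moment at which its call begins: read the wrist's pose just before it. There is no depth.
- job_done(): hands the job in; it is judged then, once.
The state is a dict: "clock": time; "qpos": joint angles; "qd": joint speeds; "joint_efforts": joint torques, N m; "position": TCP position; "tool_rot": TCP orientation; "force": force on the tool from outside, world axes, zero at the start; "moment": the same for the moment, N m; "grip_width": finger opening in m; "finger_force": force on a finger pad.
Only numpy, scipy, OpenCV 4.12 (cv2) and the standard library are available. Lean on these libraries where they do the work, as an engineer would, in place of code of your own. Each camera call takes 0.05 s, during which the arm holds its last target. There are 200 camera calls.

## Working session

There is one attempt and no reset: what is moved stays moved. The work goes in short steps, Python scripts to look and compute and a tool call to move; the robot and the scene stay as the last step left them, time stands still between calls to the robot, and variables do not carry over. Pictures are saved under pics/ and viewed, at most 10 in all, crops included, and the job is handed in when it is done.

Besides the shell and the picture viewer there is one more tool, called as a command line: name --argument value ..., lists and objects as JSON in quotes. move_arm: Moves the arm, as the interface text tells. Shift numbers are shares of 0.02 m and turn numbers shares of 6 degrees, none past 1 either way. Its arguments: {"type":"object","properties":{"plan":{"type":"array"},"grip_force":{"type":"number"}},"required":["plan"]}

```bash
mkdir -p pics; ls; cat > h.py <<'E'
import numpy as np, cv2
from workcell import observe, grab_frame, job_done
from scipy.spatial.transform import Rotation as R
E
python3 - <<'E'
from h import *
s=observe(); print({k:np.round(v,3).tolist() for k,v in s.items()})
for n in ("scene","side","wrist"):
    f=grab_frame(n); cv2.imwrite(f"pics/{n}0.png",f["color"][...,::-1])
    print(n,{k:np.round(v,4).tolist() for k,v in f.items() if k!="color"})
E
```

```text
pics
{'clock': 0.0, 'qpos': [-0.07, 0.522, -0.036, 1.6, 0.021, 1.021, -0.113], 'qd': [-0.001, -0.0, -0.002, -0.0, 0.0, -0.0, 0.0], 'joint_efforts': [-0.004, -92.711, 1.978, -36.993, 0.018, 0.008, -0.0], 'position': [0.625, -0.0, 0.202], 'tool_rot': [-3.14, 0.0, 1.571], 'force': [-0.919, -0.001, 0.586], 'moment': [-0.003, 0.007, 0.039], 'finger_force': 0.0, 'grip_width': 0.086}
scene {'intrinsics': [[487.5133, 0.0, 314.3162], [0.0, 487.5133, 241.1527], [0.0, 0.0, 1.0]], 'position': [1.1508, -0.6445, 0.787], 'orientation': [-2.2084, 0.0064, 0.7426]}
side {'intrinsics': [[452.6513, 0.0, 315.4673], [0.0, 452.6513, 243.772], [0.0, 0.0, 1.0]], 'position': [-0.0511, 0.6794, 0.6174], 'orientation': [-2.1303, -0.0187, -2.4168]}
wrist {'intrinsics': [[391.1487, 0.0, 322.3421], [0.0, 391.1487, 247.2961], [0.0, 0.0, 1.0]], 'tool_from_camera': [[-0.0007, -0.9542, -0.299, 0.0756], [1.0, -0.0008, 0.0003, -0.0006], [-0.0005, -0.299, 0.9542, -0.172], [0.0, 0.0, 0.0, 1.0]]}
```

View pics/scene0.png

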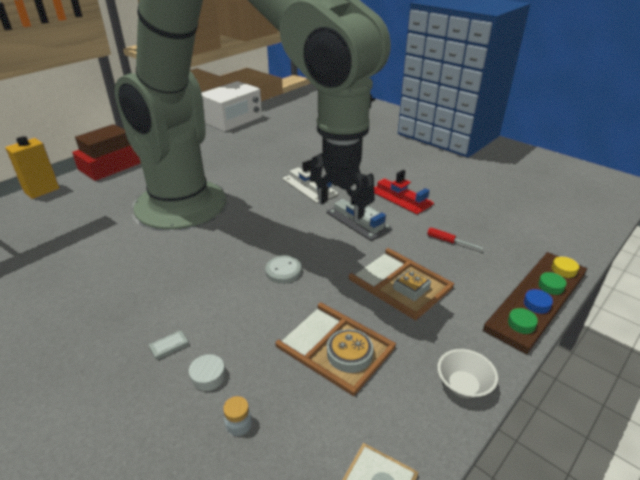

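View pics/side0.png

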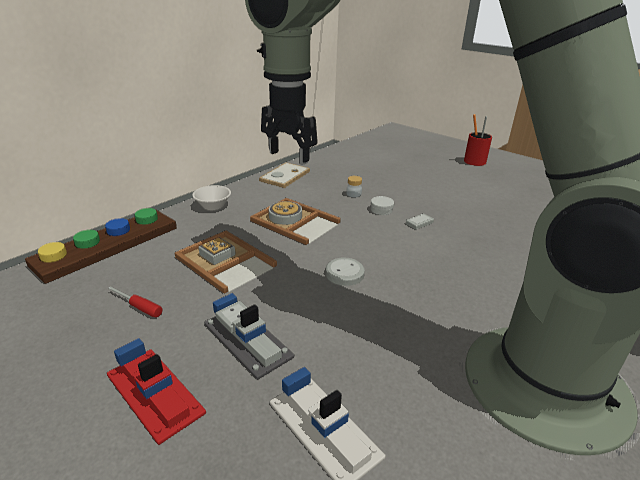

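```bash
cat >> h.py <<'E'
def cam(f,s=None):
    K=np.array(f["intrinsics"])
    if "position" in f: return K,R.from_euler("xyz",f["orientation"]).as_matrix(),np.array(f["position"])
    Rt=R.from_euler("xyz",s["tool_rot"]).as_matrix(); T=np.array(f["tool_from_camera"])
    return K,Rt@T[:3,:3],Rt@T[:3,3]+np.array(s["position"])
def onplane(c,uv,z):
    K,Rc,p=c; uv=np.atleast_2d(uv).astype(float)
    d=(Rc@np.linalg.inv(K)@np.c_[uv,np.ones(len(uv))].T).T
    return p+d*((z-p[2])/d[:,2])[:,None]
def proj(c,P):
    K,Rc,p=c; q=(K@Rc.T@(np.atleast_2d(P)-p).T).T; return q[:,:2]/q[:,2:]
def tri(cs,uvs):
    A=np.zeros((3,3));b=np.zeros(3)
    for (K,Rc,p),uv in zip(cs,uvs):
        d=Rc@np.linalg.inv(K)@[uv[0],uv[1],1]; d/=np.linalg.norm(d); M=np.eye(3)-np.outer(d,d); A+=M;b+=M@p
    return np.linalg.solve(A,b)
E
python3 - <<'E'
from h import *
cs=cam(grab_frame("scene")); cd=cam(grab_frame("side"))
for n,uv,z in [("rback top",(345,269),.018),("sq tray L-back corner",(176,257),.016),("sq clock",(216,245),.039),("rclock",(285,208),.039),("vise plate near L",(262,374),.01),("near R",(292,352),.01),("far L",(206,324),.01),("thumb top",(250,310),.0885),("fixed jaw",(225,299),.056),("screwdrv",(135,300),.01),("tin",(382,205),.03),("obl",(420,221),.014)]:
    print(n,onplane(cd,uv,z).round(3)[0])
for n,uv,z in [("rback",(283,266),.018),("rclock",(350,345),.039),("sqclock",(411,281),.039)]: print(n,onplane(cs,uv,z).round(3)[0])
E
```

```text
rback top [ 0.453 -0.01   0.018]
sq tray L-back corner [0.779 0.223 0.016]
sq clock [0.722 0.147 0.039]
rclock [ 0.737 -0.101  0.039]
vise plate near L [0.37  0.326 0.01 ]
near R [0.368 0.254 0.01 ]
far L [0.544 0.314 0.01 ]
thumb top [0.439 0.286 0.089]
fixed jaw [0.53  0.273 0.056]
screwdrv [0.712 0.369 0.01 ]
tin [ 0.563 -0.316  0.03 ]
obl [ 0.448 -0.336  0.014]
rback [ 0.458 -0.011  0.018]
rclock [ 0.754 -0.113  0.039]
sqclock [0.736 0.132 0.039]
```

View pics/wrist0.png

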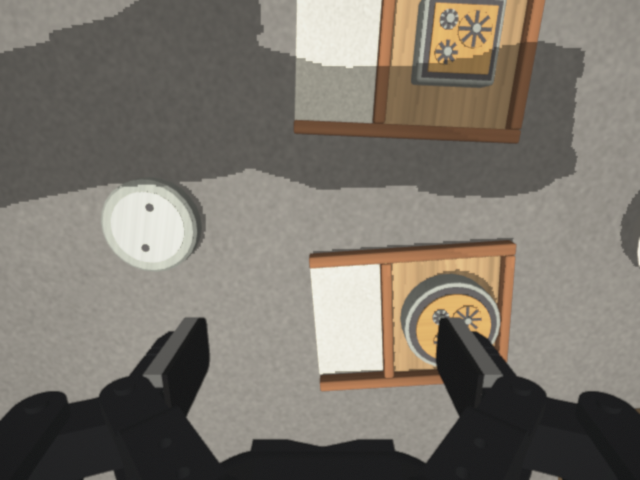

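The wrist view shows the round back at about (150,225), the round tray with its bar at u≈385 (v 262–380), and the square tray's bar at (384,60). The side and scene views show the grey vise at side pixel (250,335), with its thumb plate at (250,310).

```bash
python3 - <<'E'
from h import *
s=observe(); f=grab_frame("wrist"); c=cam(f,s); im=f["color"]
hsv=cv2.cvtColor(im,cv2.COLOR_RGB2HSV)
print(hsv[320,345],hsv[225,170],hsv[200,60],hsv[300,250],hsv[225,193],hsv[30,330],hsv[100,330])
m=((hsv[...,1]<30)&(hsv[...,2]>185)).astype(np.uint8)
n,l,st,ce=cv2.connectedComponentsWithStats(m)
for i in range(1,n):
    if st[i,4]<1500: continue
    k=max(cv2.findContours((l==i).astype(np.uint8),0,cv2.CHAIN_APPROX_NONE)[0],key=cv2.contourArea)
    print(st[i],ce[i].round(1))
    if st[i,0]<250: 
        e=cv2.fitEllipse(cv2.convexHull(k)); print(e, onplane(c,e[0],.018)[0].round(4), onplane(c,e[0],.012)[0].round(4))
        x=onplane(c,k[:,0],.018); print("ext",x.min(0).round(4),x.max(0).round(4))
    else:
        q=cv2.approxPolyDP(cv2.convexHull(k),6,True)[:,0]; print(q.tolist(),onplane(c,q,0).round(4).tolist())
E
```

```text
[ 25  13 238] [ 33  10 233] [ 20  20 151] [ 20  20 154] [ 37  16 144] [ 28  14 235] [ 26  24 151]
[ 295    0   86   68 5329] [337.4  31.5]
[[380, 0], [375, 65], [296, 57], [296, 0]] [[0.6726, 0.1751, 0.0], [0.6704, 0.1254, 0.0], [0.6015, 0.1318, 0.0], [0.6024, 0.1751, 0.0]]
[ 102  185   90   85 5880] [146.8 226.4]
((146.773681640625, 226.19268798828125), (81.53910827636719, 93.81422424316406), 124.9511489868164) [ 0.4597 -0.0151  0.018 ] [ 0.4569 -0.0166  0.012 ]
ext [ 0.418  -0.0579  0.018 ] [0.5014 0.0235 0.018 ]
[ 310  265   72  109 6969] [346.9 317.8]
[[378, 265], [381, 369], [319, 373], [310, 269]] [[0.6808, -0.0604, 0.0], [0.6892, -0.1831, 0.0], [0.6204, -0.1882, 0.0], [0.6117, -0.0647, 0.0]]
```

```bash
cat >> h.py <<'E'
def rows(wps,start=None):
    """wps: (x,y,z,yaw_deg,n,grip); prints tool-axis rows, vertical tool"""
    s=observe(); p=np.array(s["position"]); T=R.from_euler("xyz",s["tool_rot"])
    if start is not None: p=np.array(start[:3]); T=R.from_euler("xyz",[np.pi,0,np.radians(start[3])])
    out=[]
    for x,y,z,yaw,n,g in wps:
        q=np.array([x,y,z]); T1=R.from_euler("xyz",[np.pi,0,np.radians(yaw)])
        rv=(T.inv()*T1).as_rotvec()/n; dp=(q-p)/n
        for i in range(n):
            a=T.inv().apply(dp)/.02; out.append(np.r_[a,np.degrees(rv)/6,g].round(2)); 
            p=p+dp; T=T*R.from_rotvec(rv)
    o=np.array(out); print("max",abs(o[:,:6]).max())
    for i in range(0,len(o),10): print("["+",".join("["+",".join(f"{v:g}" for v in r+0.)+"]" for r in o[i:i+10])+"]")
def behind(c,h,d): return (c[0]-d*np.cos(np.radians(h)),c[1]-d*np.sin(np.radians(h)))
E
python3 - <<'E'
from h import *
c=(.459,-.015); b=behind(c,-35,.062); print(b)
rows([(*b,.08,145,15,.41),(*b,.012,145,5,.41)])
E
```

```text
(np.float64(0.40821257325408256), np.float64(0.020561739053764856))
max 0.72
[[0.07,-0.72,0.41,0,0,-0.61,0.41],[0.11,-0.72,0.41,0,0,-0.61,0.41],[0.16,-0.71,0.41,0,0,-0.61,0.41],[0.21,-0.7,0.41,0,0,-0.61,0.41],[0.25,-0.68,0.41,0,0,-0.61,0.41],[0.29,-0.66,0.41,0,0,-0.61,0.41],[0.33,-0.64,0.41,0,0,-0.61,0.41],[0.37,-0.62,0.41,0,0,-0.61,0.41],[0.41,-0.6,0.41,0,0,-0.61,0.41],[0.45,-0.57,0.41,0,0,-0.61,0.41]]
[[0.49,-0.54,0.41,0,0,-0.61,0.41],[0.52,-0.51,0.41,0,0,-0.61,0.41],[0.55,-0.47,0.41,0,0,-0.61,0.41],[0.58,-0.44,0.41,0,0,-0.61,0.41],[0.61,-0.4,0.41,0,0,-0.61,0.41],[0,0,0.68,0,0,0,0.41],[0,0,0.68,0,0,0,0.41],[0,0,0.68,0,0,0,0.41],[0,0,0.68,0,0,0,0.41],[0,0,0.68,0,0,0,0.41]]
```

move_arm --plan '[[[0.07,-0.72,0.41,0,0,-0.61,0.41],[0.11,-0.72,0.41,0,0,-0.61,0.41],[0.16,-0.71,0.41,0,0,-0.61,0.41],[0.21,-0.7,0.41,0,0,-0.61,0.41],[0.25,-0.68,0.41,0,0,-0.61,0.41],[0.29,-0.66,0.41,0,0,-0.61,0.41],[0.33,-0.64,0.41,0,0,-0.61,0.41],[0.37,-0.62,0.41,0,0,-0.61,0.41],[0.41,-0.6,0.41,0,0,-0.61,0.41],[0.45,-0.57,0.41,0,0,-0.61,0.41]]]'

```text
clock: 1.3
position: [0.48, 0.0135, 0.1199]
tool_rot: [3.141, 0.0, 2.212]
force: [1.0, -0.6, -0.5]
grip_width: 0.0603
finger_force: 0.0
```

move_arm --plan '[[[0.49,-0.54,0.41,0,0,-0.61,0.41],[0.52,-0.51,0.41,0,0,-0.61,0.41],[0.55,-0.47,0.41,0,0,-0.61,0.41],[0.58,-0.44,0.41,0,0,-0.61,0.41],[0.61,-0.4,0.41,0,0,-0.61,0.41],[0,0,0.68,0,0,0,0.41],[0,0,0.68,0,0,0,0.41],[0,0,0.68,0,0,0,0.41],[0,0,0.68,0,0,0,0.41],[0,0,0.68,0,0,0,0.41]]]'

```text
clock: 2.3
position: [0.4084, 0.0205, 0.0106]
tool_rot: [3.141, 0.0, 2.529]
force: [0.7, -0.3, -0.3]
grip_width: 0.0602
finger_force: 0.0
```

```bash
python3 - <<'E'
from h import *
s=observe(); print({k:np.round(s[k],4).tolist() for k in("clock","qpos","position","tool_rot","force","grip_width")})
f=grab_frame("wrist"); cv2.imwrite("pics/w1.png",f["color"][...,::-1])
E
```

```text
{'clock': 2.3, 'qpos': [-0.0454, 0.5584, -0.1896, 2.2771, 0.3143, 0.3289, 0.4529], 'position': [0.4084, 0.0205, 0.0106], 'tool_rot': [3.1413, 0.0002, 2.5289], 'force': [0.6527, -0.3341, -0.2651], 'grip_width': 0.0602}
```

View pics/w1.png

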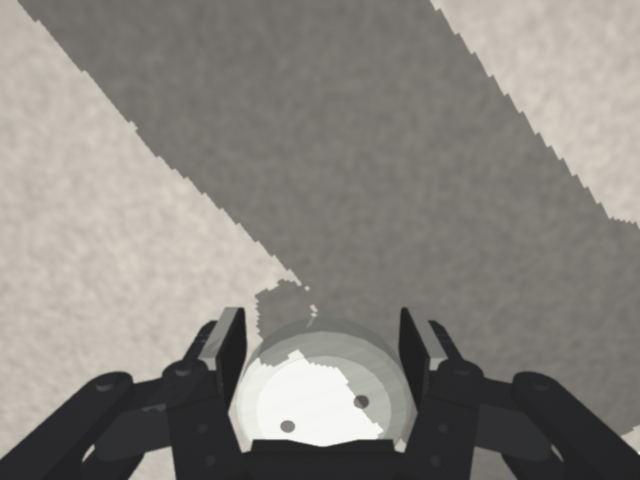

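Round back sits centred between the fingers, at about (322,400), ahead of the tool. Next: lower and push.

```bash
python3 - <<'E'
from h import *
key=[(0,.459,-.015,-35,.062),(3,.459,-.015,-35,.046),(15,.553,-.113,-28,.0445),(20,.582,-.1255,4,.0445),(26,.633,-.122,4,.0445),(30,.640,-.1212,4,.0445)]
k=np.array(key); w=[]
for i in range(1,31):
    x,y,h,d=[np.interp(i,k[:,0],k[:,j]) for j in(1,2,3,4)]
    w.append((*behind((x,y),h,d),.0106 if 0 else max(.002,.0106-.0045*i),180+h,1,.41))
rows(w)
E
```

```text
max 1.07
[[-0.29,0.02,0.15,-0.01,-0.01,-0.01,0.41],[-0.27,0,0.2,0,0,0,0.41],[-0.27,0,0,0,0,0,0.41],[-0.56,-0.13,0,0,0,-0.1,0.41],[-0.56,-0.14,0,0,0,-0.1,0.41],[-0.56,-0.14,0,0,0,-0.1,0.41],[-0.56,-0.15,0,0,0,-0.1,0.41],[-0.56,-0.16,0,0,0,-0.1,0.41],[-0.56,-0.16,0,0,0,-0.1,0.41],[-0.55,-0.17,0,0,0,-0.1,0.41]]
[[-0.55,-0.17,0,0,0,-0.1,0.41],[-0.55,-0.18,0,0,0,-0.1,0.41],[-0.55,-0.18,0,0,0,-0.1,0.41],[-0.55,-0.19,0,0,0,-0.1,0.41],[-0.55,-0.19,0,0,0,-0.1,0.41],[-0.33,-0.22,0,0,0,-1.07,0.41],[-0.33,-0.26,0,0,0,-1.07,0.41],[-0.33,-0.29,0,0,0,-1.07,0.41],[-0.32,-0.33,0,0,0,-1.07,0.41],[-0.31,-0.36,0,0,0,-1.07,0.41]]
[[-0.43,0,0,0,0,0,0.41],[-0.43,0,0,0,0,0,0.41],[-0.43,0,0,0,0,0,0.41],[-0.43,0,0,0,0,0,0.41],[-0.43,0,0,0,0,0,0.41],[-0.43,0,0,0,0,0,0.41],[-0.09,0,0,0,0,0,0.41],[-0.09,0,0,0,0,0,0.41],[-0.09,0,0,0,0,0,0.41],[-0.09,0,0,0,0,0,0.41]]
```

move_arm --plan '[[[-0.29,0.02,0.15,0,0,0,0.41],[-0.27,0,0.2,0,0,0,0.41],[-0.27,0,0,0,0,0,0.41],[-0.56,-0.13,0,0,0,-0.1,0.41],[-0.56,-0.14,0,0,0,-0.1,0.41],[-0.56,-0.14,0,0,0,-0.1,0.41],[-0.56,-0.15,0,0,0,-0.1,0.41],[-0.56,-0.16,0,0,0,-0.1,0.41],[-0.56,-0.16,0,0,0,-0.1,0.41],[-0.55,-0.17,0,0,0,-0.1,0.41]]]'

```text
clock: 3.35
position: [0.4765, -0.0501, 0.0041]
tool_rot: [3.142, -0.0, 2.603]
force: [0.4, -1.0, -0.4]
grip_width: 0.0603
finger_force: 0.0
```

```bash
cat >> h.py <<'E'
def disc(name="scene",tgt=None,z=.009,pad=45):
    f=grab_frame(name); c=cam(f); u=proj(c,[*tgt,z])[0].astype(int)
    return f,c,u
E
python3 - <<'E'
from h import *
f=grab_frame("side"); g=grab_frame("wrist"); s=observe()
c=cam(f); u=proj(c,[.53,-.09,.0])[0].astype(int); x0,y0=u-[100,75]
a=cv2.resize(f["color"][y0:y0+150,x0:x0+200],(640,480),interpolation=cv2.INTER_CUBIC)
cv2.imwrite("pics/c1.png",np.hstack([a[...,::-1][:, :420],g["color"][:,130:510,::-1]])); print(x0,y0)
print(proj(c,[.459+.0549,-.015-.0572,.018]), onplane(cam(g,s),[(325,330)],.018))
E
```

```text
240 174
[[341.53659028 248.53321748]] [[ 0.48753237 -0.05675837  0.018     ]]
```

View pics/c1.png

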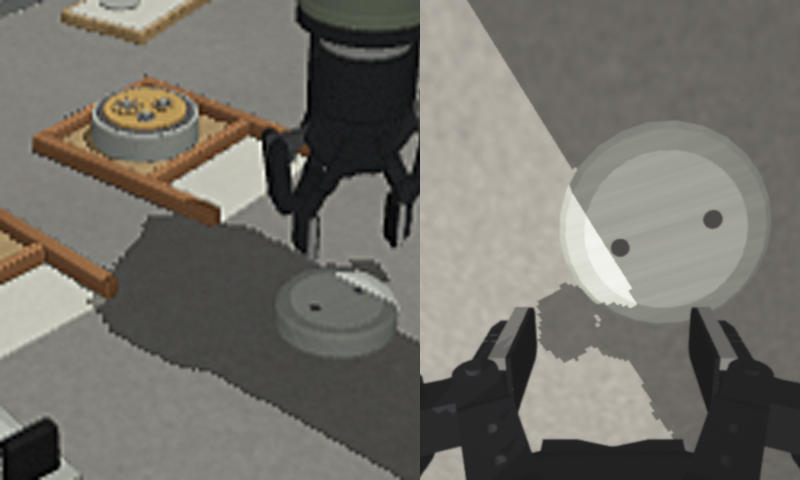

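The wrist crop shows the disc now on the rear side of the fingers, and the side crop shows it at its old spot (side ≈ (345,268)). So the fingers passed over it without touching, and I need the true tip height.

```bash
python3 - <<'E'
from h import *
s=observe(); T=R.from_euler("xyz",s["tool_rot"]); p=np.array(s["position"])
cd=cam(grab_frame("side")); f=grab_frame("scene"); cs=cam(f); g=grab_frame("wrist"); cw=cam(g,s)
for z in(0,-.013,-.025,-.036):
    P=[p+T.apply([x,y,z]) for x in(-.011,.011) for y in(-.037,.037)]
    print(z,"side",proj(cd,P).round(0).tolist(),"wrist",proj(cw,P).round(0).tolist())
u=proj(cs,[p])[0].astype(int); print(u)
a=f["color"][u[1]-70:u[1]+50,u[0]-80:u[0]+80]; cv2.imwrite("pics/c2.png",cv2.resize(a,(800,600),interpolation=cv2.INTER_CUBIC)[...,::-1]); print(u-[80,70])
for z in(0,-.013,-.025,-.036): print(proj(cs,[p+T.apply([0,y,z]) for y in(-.037,.037)]).round(0).tolist())
E
```

```text
0 side [[360.0, 258.0], [332.0, 263.0], [364.0, 263.0], [335.0, 268.0]] wrist [[248.0, 313.0], [400.0, 313.0], [246.0, 271.0], [403.0, 271.0]]
-0.013 side [[361.0, 253.0], [332.0, 258.0], [364.0, 258.0], [335.0, 263.0]] wrist [[243.0, 326.0], [406.0, 326.0], [240.0, 281.0], [409.0, 281.0]]
-0.025 side [[361.0, 249.0], [332.0, 254.0], [365.0, 254.0], [335.0, 259.0]] wrist [[238.0, 340.0], [412.0, 340.0], [234.0, 293.0], [415.0, 292.0]]
-0.036 side [[361.0, 245.0], [332.0, 250.0], [365.0, 250.0], [335.0, 255.0]] wrist [[232.0, 355.0], [418.0, 355.0], [228.0, 304.0], [422.0, 304.0]]
[277 281]
[197 211]
[[262.0, 284.0], [292.0, 279.0]]
[[262.0, 280.0], [292.0, 274.0]]
[[262.0, 276.0], [292.0, 271.0]]
[[261.0, 273.0], [292.0, 267.0]]
```

View pics/c2.png

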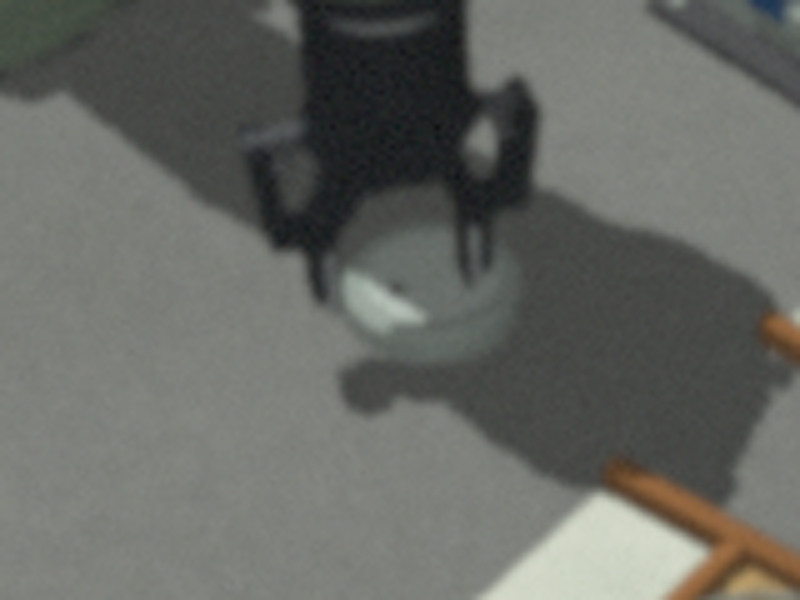

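Scene crop: the tips (≈(261,271) and (291,267) full frame) hover about 36 mm above the reported TCP point, while the disc is unmoved at (283,269). All three views agree, so I'll go back and descend with force checks.

```bash
python3 - <<'E'
from h import *
s=observe(); print(s["position"].round(4) if hasattr(s["position"],"round") else s["position"])
b=behind((.459,-.015),-35,.062)
z=s["position"][2]
rows([(*b,z,145,7,.41),(*b,-.014,145,3,.41)])
E
```

```text
[ 0.4755 -0.049   0.004 ]
max 0.68
[[0.67,0.18,0,0,0,0.1,0.41],[0.67,0.17,0,0,0,0.1,0.41],[0.67,0.17,0,0,0,0.1,0.41],[0.67,0.16,0,0,0,0.1,0.41],[0.67,0.15,0,0,0,0.1,0.41],[0.68,0.15,0,0,0,0.1,0.41],[0.68,0.14,0,0,0,0.1,0.41],[0,0,0.3,0,0,0,0.41],[0,0,0.3,0,0,0,0.41],[0,0,0.3,0,0,0,0.41]]
```

move_arm --plan '[[[0.67,0.18,0,0,0,0.1,0.41],[0.67,0.17,0,0,0,0.1,0.41],[0.67,0.17,0,0,0,0.1,0.41],[0.67,0.16,0,0,0,0.1,0.41],[0.67,0.15,0,0,0,0.1,0.41],[0.68,0.15,0,0,0,0.1,0.41],[0.68,0.14,0,0,0,0.1,0.41],[0,0,0.3,0,0,0,0.41],[0,0,0.3,0,0,0,0.41],[0,0,0.3,0,0,0,0.41]]]'

```text
clock: 4.6
position: [0.4089, 0.0202, -0.0145]
tool_rot: [-3.142, 0.0, 2.529]
force: [0.1, 0.2, 0.9]
grip_width: 0.0603
finger_force: 0.0
```

```bash
python3 - <<'E'
from h import *
s=observe(); print({k:np.round(s[k],4).tolist() for k in("clock","qpos","position","force","grip_width")})
f=grab_frame("scene"); g=grab_frame("side")
out=[]
for q in(f,g):
    c=cam(q); u=proj(c,[.43,.0,.03])[0].astype(int)-[40,50]; print(u)
    out.append(cv2.resize(q["color"][u[1]:u[1]+100,u[0]:u[0]+80],(400,500),interpolation=cv2.INTER_CUBIC))
cv2.imwrite("pics/c3.png",np.hstack(out)[...,::-1])
E
```

```text
{'clock': 4.6, 'qpos': [-0.0761, 0.6174, -0.1506, 2.2823, 0.3427, 0.2618, 0.4272], 'position': [0.4089, 0.0202, -0.0145], 'force': [0.0969, 0.2024, 0.8716], 'grip_width': 0.0603}
[238 205]
[310 220]
```

View pics/c3.png

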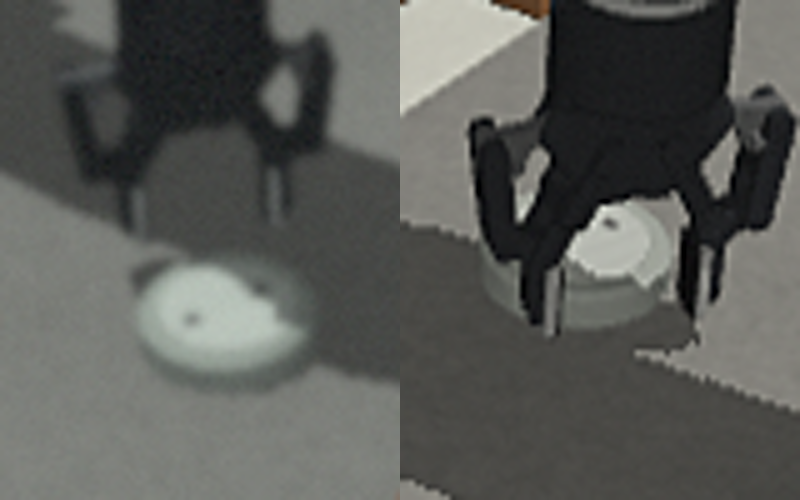

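Scene tips at (265,251) and (293,249); side tips at (420,286) and (448,282). Triangulating.

```bash
python3 - <<'E'
from h import *
cs=cam(grab_frame("scene")); cd=cam(grab_frame("side"))
S=[(265,251),(293,249.4)];D=[(420,286.4),(448,282)]
for a in S:
    for b in D:
        P=tri([cs,cd],[a,b]); print(a,b,P.round(4),(proj(cs,P)-a).round(1),(proj(cd,P)-b).round(1))
E
```

```text
(265, 251) (420, 286.4) [ 0.3242 -0.0188  0.0189] [[-19.8  -5.6]] [[-25.1   4.1]]
(265, 251) (448, 282) [ 0.2995 -0.0309  0.0291] [[-29.8 -10.5]] [[-39.6   7. ]]
(293, 249.4) (420, 286.4) [0.3459 0.0162 0.0262] [[-32.5  -8.9]] [[-42.5   4.6]]
(293, 249.4) (448, 282) [0.3218 0.0053 0.0378] [[-42.  -14.3]] [[-57.5   7.1]]
```

```bash
python3 - <<'E'
from h import *
cs=cam(grab_frame("scene")); cd=cam(grab_frame("side"))
S=[(265,251),(293,249.4)];D=[(340,286.4),(368,282)]
for a in S:
    for b in D:
        P=tri([cs,cd],[a,b]); print(a,b,P.round(4),(proj(cs,P)-a).round(1),(proj(cd,P)-b).round(1))
E
```

```text
(265, 251) (340, 286.4) [0.404  0.02   0.0152] [[12.2  1.3]] [[14.2 -1.8]]
(265, 251) (368, 282) [ 0.3829 -0.0021  0.021 ] [[0.2 0. ]] [[ 0.2 -0. ]]
(293, 249.4) (340, 286.4) [0.4242 0.0518 0.0172] [[-1.6 -0.1]] [[-2.   0.1]]
(293, 249.4) (368, 282) [0.4032 0.0304 0.0248] [[-13.3  -2.1]] [[-16.1   1.3]]
```

```bash
python3 - <<'E'
from h import *
key=[(0,.459,-.015,-35,.062),(5,.459,-.015,-35,.062),(8,.459,-.015,-35,.046),(20,.553,-.113,-28,.0445),(27,.589,-.1250,4,.0445),(33,.633,-.122,4,.0445),(40,.6395,-.1212,4,.0445)]
k=np.array(key); w=[]
for i in range(1,41):
    x,y,h,d=[np.interp(i,k[:,0],k[:,j]) for j in(1,2,3,4)]
    w.append((*behind((x,y),h,d),max(-.0285,-.0145-.0028*i),180+h,1,.41))
rows(w)
E
```

```text
max 0.76
[[0.03,0,0.17,0,0,-0.02,0.41],[0,0,0.14,0,0,0,0.41],[0,0,0.14,0,0,0,0.41],[0,0,0.14,0,0,0,0.41],[0,0,0.14,0,0,0,0.41],[-0.27,0,0,0,0,0,0.41],[-0.27,0,0,0,0,0,0.41],[-0.27,0,0,0,0,0,0.41],[-0.56,-0.13,0,0,0,-0.1,0.41],[-0.56,-0.14,0,0,0,-0.1,0.41]]
[[-0.56,-0.14,0,0,0,-0.1,0.41],[-0.56,-0.15,0,0,0,-0.1,0.41],[-0.56,-0.16,0,0,0,-0.1,0.41],[-0.56,-0.16,0,0,0,-0.1,0.41],[-0.55,-0.17,0,0,0,-0.1,0.41],[-0.55,-0.17,0,0,0,-0.1,0.41],[-0.55,-0.18,0,0,0,-0.1,0.41],[-0.55,-0.18,0,0,0,-0.1,0.41],[-0.55,-0.19,0,0,0,-0.1,0.41],[-0.55,-0.19,0,0,0,-0.1,0.41]]
[[-0.27,-0.13,0,0,0,-0.76,0.41],[-0.28,-0.15,0,0,0,-0.76,0.41],[-0.28,-0.18,0,0,0,-0.76,0.41],[-0.28,-0.2,0,0,0,-0.76,0.41],[-0.27,-0.22,0,0,0,-0.76,0.41],[-0.27,-0.24,0,0,0,-0.76,0.41],[-0.27,-0.26,0,0,0,-0.76,0.41],[-0.37,0,0,0,0,0,0.41],[-0.37,0,0,0,0,0,0.41],[-0.37,0,0,0,0,0,0.41]]
[[-0.37,0,0,0,0,0,0.41],[-0.37,0,0,0,0,0,0.41],[-0.37,0,0,0,0,0,0.41],[-0.05,0,0,0,0,0,0.41],[-0.05,0,0,0,0,0,0.41],[-0.05,0,0,0,0,0,0.41],[-0.05,0,0,0,0,0,0.41],[-0.05,0,0,0,0,0,0.41],[-0.05,0,0,0,0,0,0.41],[-0.05,0,0,0,0,0,0.41]]
```

move_arm --plan '[[[0.03,0,0.17,0,0,0,0.41],[0,0,0.14,0,0,0,0.41],[0,0,0.14,0,0,0,0.41],[0,0,0.14,0,0,0,0.41],[0,0,0.14,0,0,0,0.41],[-0.27,0,0,0,0,0,0.41],[-0.27,0,0,0,0,0,0.41],[-0.27,0,0,0,0,0,0.41],[-0.56,-0.13,0,0,0,-0.1,0.41],[-0.56,-0.14,0,0,0,-0.1,0.41]]]'

```text
clock: 5.9
position: [0.4373, -0.0062, -0.0284]
tool_rot: [3.141, 0.0, 2.55]
force: [-0.6, 1.2, -0.2]
grip_width: 0.06
finger_force: 0.6
```

```bash
cat >> h.py <<'E'
def wdisc():
    """round back as ellipse in wrist image from two dark holes"""
    s=observe(); f=grab_frame("wrist"); return s,f,cam(f,s)
E
python3 - <<'E'
from h import *
for n in("scene","side"):
    f=grab_frame(n); c=cam(f); im=f["color"].astype(int)
    u=proj(c,[.475,-.03,.018])[0].astype(int)
    # greenish-grey steel of the back: g>r
    m=((im[...,1]-im[...,0]>=4)&(im.max(2)>90)).astype(np.uint8); w=np.zeros_like(m); w[u[1]-45:u[1]+45,u[0]-60:u[0]+60]=1; m&=w
    n_,l,st,ce=cv2.connectedComponentsWithStats(m); i=1+st[1:,4].argmax(); print(n,st[i],onplane(c,[st[i,0]+st[i,2]/2,st[i,1]+st[i,3]/2],.009).round(4))
E
```

```text
scene [255 261  45  30 845] [[ 0.467 -0.04   0.009]]
side [283 216  19   8  73] [[ 0.7128 -0.1047  0.009 ]]
```

move_arm --plan '[[[-0.56,-0.14,0,0,0,-0.1,0.41],[-0.56,-0.15,0,0,0,-0.1,0.41],[-0.56,-0.16,0,0,0,-0.1,0.41],[-0.56,-0.16,0,0,0,-0.1,0.41],[-0.55,-0.17,0,0,0,-0.1,0.41],[-0.55,-0.17,0,0,0,-0.1,0.41],[-0.55,-0.18,0,0,0,-0.1,0.41],[-0.55,-0.18,0,0,0,-0.1,0.41],[-0.55,-0.19,0,0,0,-0.1,0.41],[-0.55,-0.19,0,0,0,-0.1,0.41]]]'

```text
clock: 7.0
position: [0.5146, -0.0928, -0.0285]
tool_rot: [-3.142, -0.0, 2.655]
force: [-0.9, 1.0, 1.1]
grip_width: 0.0603
finger_force: 0.8
```

```bash
python3 - <<'E'
from h import *
f=grab_frame("scene"); c=cam(f); u=proj(c,[.58,-.1,.01])[0].astype(int)-[80,60]; print(u)
s=observe(); g=grab_frame("wrist")
a=cv2.resize(f["color"][u[1]:u[1]+120,u[0]:u[0]+160],(480,360),interpolation=cv2.INTER_CUBIC)
b=cv2.resize(g["color"][:,160:480],(240,360)); cv2.imwrite("pics/c4.png",np.hstack([a,b])[...,::-1])
E
```

```text
[213 250]
```

View pics/c4.png

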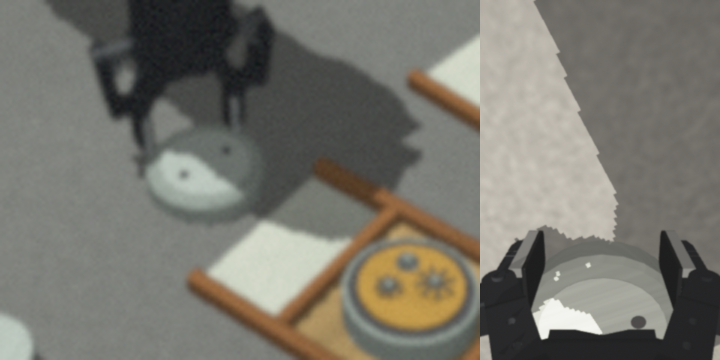

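Disc cradled between both fingers at scene ≈(281,307), just in front of the slot mouth. Continuing.

move_arm --plan '[[[-0.27,-0.13,0,0,0,-0.76,0.41],[-0.28,-0.15,0,0,0,-0.76,0.41],[-0.28,-0.18,0,0,0,-0.76,0.41],[-0.28,-0.2,0,0,0,-0.76,0.41],[-0.27,-0.22,0,0,0,-0.76,0.41],[-0.27,-0.24,0,0,0,-0.76,0.41],[-0.27,-0.26,0,0,0,-0.76,0.41],[-0.37,0,0,0,0,0,0.41],[-0.37,0,0,0,0,0,0.41],[-0.37,0,0,0,0,0,0.41]]]'

```text
clock: 8.1
position: [0.5677, -0.1259, -0.0285]
tool_rot: [3.141, 0.0, -3.073]
force: [-0.0, -0.4, -0.1]
grip_width: 0.0606
finger_force: 0.6
```

move_arm --plan '[[[-0.37,0,0,0,0,0,0.41],[-0.37,0,0,0,0,0,0.41],[-0.37,0,0,0,0,0,0.41],[-0.05,0,0,0,0,0,0.41],[-0.05,0,0,0,0,0,0.41],[-0.05,0,0,0,0,0,0.41],[-0.05,0,0,0,0,0,0.41],[-0.05,0,0,0,0,0,0.41],[-0.05,0,0,0,0,0,0.41],[-0.05,0,0,0,0,0,0.41]]]'

```text
clock: 9.1
position: [0.5963, -0.1245, -0.0285]
tool_rot: [-3.142, -0.0, -3.072]
force: [-1.1, -0.6, 0.3]
grip_width: 0.0603
finger_force: 0.6
```

move_arm --plan '[[[-0.03,0,0,0,0,0,0.41],[-0.03,0,0,0,0,0,0.41],[-0.02,0,0,0,0,0,0.41],[-0.02,0,0,0,0,0,0.41],[-0.02,0,0,0,0,0,0.41],[0,0,0,0,0,0,0.41],[0,0,0,0,0,0,0.41],[0,0,0,0,0,0,0.41],[0,0,0,0,0,0,0.41],[0,0,0,0,0,0,0.41]]]'

```text
clock: 10.1
position: [0.5974, -0.1245, -0.0288]
tool_rot: [-3.141, -0.002, -3.072]
force: [-8.9, 0.6, 3.7]
grip_width: 0.0602
finger_force: 4.1
```

```bash
python3 - <<'E'
from h import *
f=grab_frame("side"); c=cam(f); u=proj(c,[.64,-.12,.01])[0].astype(int)-[50,38]; print(u)
g=grab_frame("scene"); c2=cam(g); v=proj(c2,[.64,-.12,.01])[0].astype(int)-[50,38]; print(v)
h=[cv2.resize(q["color"][w[1]:w[1]+75,w[0]:w[0]+100],(400,300),interpolation=cv2.INTER_CUBIC) for q,w in((f,u),(g,v))]
cv2.imwrite("pics/c5.png",np.hstack(h)[...,::-1])
for x in (.638,.640,.642): print(proj(c,[x+.045,-.118,.0]),proj(c2,[x+.045,-.118,.0]))
E
```

```text
[265 188]
[256 290]
[[303.68053723 224.78368637]] [[322.04208234 341.60680745]]
[[303.14758692 224.53649742]] [[322.74546627 342.08928758]]
[[302.61558372 224.28974776]] [[323.45033893 342.57278889]]
```

View pics/c5.png

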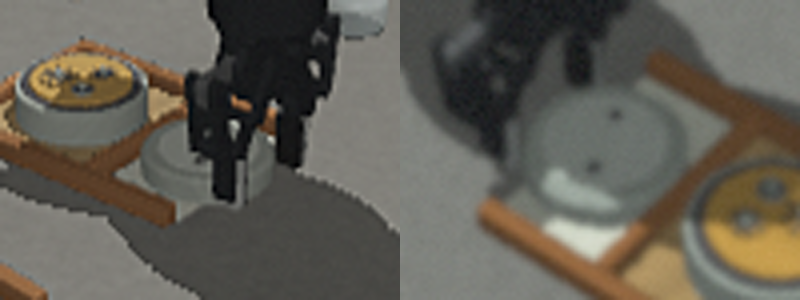

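Disc is seated against the bar in both views (side ≈(315,225), scene ≈(305,325)), and force has risen to 9 N. Back off and go to measure the vise and square tray.

```bash
python3 - <<'E'
from h import *
rows([(.567,-.1265,-.0285,184,4,.41),(.567,-.1265,.04,184,4,.41),(.567,-.08,.11,175,4,.41),(.56,.24,.20,98,18,.41)])
E
```

```text
max 0.88
[[0.38,0,0,0,-0.01,0,0.41],[0.38,0,0,0,-0.01,0,0.41],[0.38,0,0,0,-0.01,0,0.41],[0.38,0,0,0,-0.01,0,0.41],[0,0,-0.86,0,0,0,0.41],[0,0,-0.86,0,0,0,0.41],[0,0,-0.86,0,0,0,0.41],[0,0,-0.86,0,0,0,0.41],[-0.04,0.58,-0.88,0,0,0.38,0.41],[-0.02,0.58,-0.88,0,0,0.38,0.41]]
[[0.01,0.58,-0.88,0,0,0.38,0.41],[0.03,0.58,-0.88,0,0,0.38,0.41],[0.1,0.88,-0.25,0,0,0.71,0.41],[0.16,0.87,-0.25,0,0,0.71,0.41],[0.23,0.86,-0.25,0,0,0.71,0.41],[0.29,0.84,-0.25,0,0,0.71,0.41],[0.35,0.82,-0.25,0,0,0.71,0.41],[0.41,0.79,-0.25,0,0,0.71,0.41],[0.47,0.75,-0.25,0,0,0.71,0.41],[0.53,0.72,-0.25,0,0,0.71,0.41]]
[[0.58,0.68,-0.25,0,0,0.71,0.41],[0.63,0.63,-0.25,0,0,0.71,0.41],[0.67,0.58,-0.25,0,0,0.71,0.41],[0.71,0.53,-0.25,0,0,0.71,0.41],[0.75,0.48,-0.25,0,0,0.71,0.41],[0.78,0.42,-0.25,0,0,0.71,0.41],[0.81,0.36,-0.25,0,0,0.71,0.41],[0.84,0.3,-0.25,0,0,0.71,0.41],[0.86,0.23,-0.25,0,0,0.71,0.41],[0.87,0.17,-0.25,0,0,0.71,0.41]]
```

move_arm --plan '[[[0.38,0,0,0,0,0,0.41],[0.38,0,0,0,0,0,0.41],[0.38,0,0,0,0,0,0.41],[0.38,0,0,0,0,0,0.41],[0,0,-0.86,0,0,0,0.41],[0,0,-0.86,0,0,0,0.41],[0,0,-0.86,0,0,0,0.41],[0,0,-0.86,0,0,0,0.41],[-0.04,0.58,-0.88,0,0,0.38,0.41],[-0.02,0.58,-0.88,0,0,0.38,0.41]]]'

```text
clock: 11.2
position: [0.5689, -0.1031, 0.0778]
tool_rot: [3.142, 0.001, 3.13]
force: [-0.6, 0.0, 0.2]
grip_width: 0.0601
finger_force: 0.0
```

move_arm --plan '[[[0.01,0.58,-0.88,0,0,0.38,0.41],[0.03,0.58,-0.88,0,0,0.38,0.41],[0.1,0.88,-0.25,0,0,0.71,0.41],[0.16,0.87,-0.25,0,0,0.71,0.41],[0.23,0.86,-0.25,0,0,0.71,0.41],[0.29,0.84,-0.25,0,0,0.71,0.41],[0.35,0.82,-0.25,0,0,0.71,0.41],[0.41,0.79,-0.25,0,0,0.71,0.41],[0.47,0.75,-0.25,0,0,0.71,0.41],[0.53,0.72,-0.25,0,0,0.71,0.41]]]'

```text
clock: 12.2
position: [0.5654, 0.0633, 0.1526]
tool_rot: [3.14, 0.001, 2.455]
force: [-0.3, -0.0, -0.0]
grip_width: 0.0601
finger_force: 0.0
```

move_arm --plan '[[[0.58,0.68,-0.25,0,0,0.71,0.41],[0.63,0.63,-0.25,0,0,0.71,0.41],[0.67,0.58,-0.25,0,0,0.71,0.41],[0.71,0.53,-0.25,0,0,0.71,0.41],[0.75,0.48,-0.25,0,0,0.71,0.41],[0.78,0.42,-0.25,0,0,0.71,0.41],[0.81,0.36,-0.25,0,0,0.71,0.41],[0.84,0.3,-0.25,0,0,0.71,0.41],[0.86,0.23,-0.25,0,0,0.71,0.41],[0.87,0.17,-0.25,0,0,0.71,0.41]]]'

```text
clock: 13.2
position: [0.5608, 0.2412, 0.2027]
tool_rot: [3.14, -0.001, 1.712]
force: [-0.3, 0.0, -0.7]
grip_width: 0.0606
finger_force: 0.0
```

```bash
python3 - <<'E'
from h import *
import pickle
s=observe(); f=grab_frame("wrist"); pickle.dump((s,f),open("v1.pkl","wb")); c=cam(f,s)
print(s["clock"],np.round(s["position"],4),np.round(s["tool_rot"],3))
cv2.imwrite("pics/v1.png",f["color"][...,::-1])
im=f["color"]; hsv=cv2.cvtColor(im,cv2.COLOR_RGB2HSV)
for n,m,z in(("blue",(hsv[...,0]>100)&(hsv[...,0]<125)&(hsv[...,1]>120),.055),("black",(hsv[...,2]<45),.0885),("paper",(hsv[...,1]<30)&(hsv[...,2]>185),0)):
    k,l,st,ce=cv2.connectedComponentsWithStats(m.astype(np.uint8))
    for i in range(1,k):
        if st[i,4]>60: print(n,st[i],onplane(c,ce[i],z).round(3)[0])
E
```

```text
13.2 [0.5608 0.2412 0.2027] [ 3.140e+00 -1.000e-03  1.712e+00]
blue [   0   45   25   62 1304] [0.313 0.318 0.055]
blue [ 278  148   34   58 1182] [0.533 0.274 0.055]
black [175 127  21  46 596] [0.456 0.287 0.089]
black [    0   308   640   172 45689] [0.585 0.06  0.089]
black [430 322  20  19 174] [0.668 0.169 0.089]
paper [   0   17   61   38 1295] [0.288 0.352 0.   ]
paper [331  33  32  22 188] [0.56  0.385 0.   ]
paper [363  33  15  23 128] [0.58  0.388 0.   ]
paper [346  57  10  18  78] [0.568 0.368 0.   ]
paper [326  64  12  11  70] [0.551 0.364 0.   ]
paper [255  66  13  19 121] [0.49  0.352 0.   ]
paper [292  68  14  21 123] [0.524 0.352 0.   ]
paper [307  76   8  17  72] [0.535 0.349 0.   ]
paper [573  79  39   9 228] [0.783 0.385 0.   ]
paper [133  83  12  12 116] [0.383 0.324 0.   ]
paper [262  83  25  18 216] [0.505 0.34  0.   ]
paper [234  85  43  24 324] [0.485 0.331 0.   ]
paper [319  84  47  66 825] [0.57  0.324 0.   ]
paper [353  91  34  75 781] [0.595 0.318 0.   ]
paper [312  92  12  11  65] [0.542 0.34  0.   ]
paper [305  98  36  36 442] [0.552 0.324 0.   ]
paper 
[... 1046 characters left out ...]
 13  65] [0.856 0.186 0.   ]
paper [558 299  16  22 130] [0.832 0.165 0.   ]
paper [548 301  15  16 114] [0.819 0.168 0.   ]
paper [449 304  70  33 264] [0.737 0.15  0.   ]
paper [581 318  15  12  64] [0.861 0.156 0.   ]
paper [304 320  24  18 178] [0.572 0.109 0.   ]
paper [558 322  20  13 143] [0.839 0.147 0.   ]
paper [276 325  46  40 588] [0.555 0.09  0.   ]
paper [261 333  14  17 113] [0.522 0.087 0.   ]
paper [549 334  16  20 162] [0.833 0.129 0.   ]
paper [259 346  14  15  64] [0.521 0.072 0.   ]
paper [577 349  15   8  65] [0.867 0.121 0.   ]
paper [278 359  32  22 198] [0.554 0.052 0.   ]
paper [324 372  10  23 117] [0.596 0.045 0.   ]
paper [341 378  10  13  69] [0.615 0.044 0.   ]
```

View pics/v1.png

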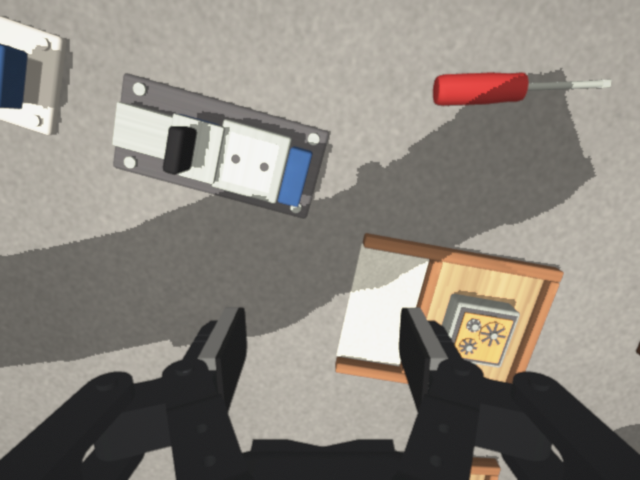

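View v1: vise foot-plate corners (124,74), (329,131), (308,217), (114,166); square back around (252,160) with holes at (236,158) and (264,166); fixed jaw (295,177); thumb plate (180,150). Square tray: bar edge from (428,262) down to (415,310), lower rail edge (341,357)–(400,364).

```bash
python3 - <<'E'
from h import *
import pickle
s,f=pickle.load(open("v1.pkl","rb")); c=cam(f,s); hsv=cv2.cvtColor(f["color"],cv2.COLOR_RGB2HSV)
S=cv2.GaussianBlur(hsv[...,1],(3,3),0).astype(int)
print("S",S[290,400:440:3],S[345:375:2,370])
bar=[(next(u for u in range(395,450) if S[v,u]>70),v) for v in range(266,308,3)]
low=[(u,next(v for v in range(340,385) if S[v,u]>70)) for u in range(350,394,4)]
B=onplane(c,bar,0); L=onplane(c,low,0)
lb=np.polyfit(B[:,1],B[:,0],1); ll=np.polyfit(L[:,0],L[:,1],1)
print("bar yaw",np.degrees(-np.arctan(lb[0])),"res",np.std(B[:,0]-np.polyval(lb,B[:,1])),"rail yaw",np.degrees(np.arctan(ll[0])),np.std(L[:,1]-np.polyval(ll,L[:,0])))
y=(ll[0]*lb[1]+ll[1])/(1-ll[0]*lb[0]); x=lb[0]*y+lb[1]; print("corner",x,y)
t=np.radians((np.degrees(np.arctan(ll[0]))-np.degrees(np.arctan(lb[0])))/2); o=np.array([x,y])+.065*np.array([-np.sin(t),np.cos(t)]); print("origin",o,np.degrees(t))
P=onplane(c,[(124,74),(329,131),(308,217),(114,166)],.01)[:,:2]; print(P.round(4)); 
for a,b in((0,1),(3,2),(3,0),(2,1)): d=P[b]-P[a]; print(np.linalg.norm(d).round(4),np.degrees(np.arctan2(d[1],d[0])).round(2))
print("plate centre",P.mean(0)); print("back holes",onplane(c,[(236,158),(264,166)],.046).round(4).tolist())
print("back corners mid",onplane(c,[(227,120),(290,137),(276,201),(216,183)],.046).round(4).tolist())
E
```

```text
S [  5   5   5   3   4   4   5  78 128 130 130 126  88  89] [  4   4   4   4   3   3   4  14  52 114 122 125 130 131 132]
bar yaw -2.061006616260829 res 0.0002682980088998599 rail yaw -2.6307683030829363 0.0003505828171728468
corner 0.6711869680490252 0.07445752163279243
origin [0.67384755 0.13940305] -2.3458874596718826
[[0.3756 0.3337]
 [0.5565 0.3119]
 [0.548  0.2313]
 [0.3658 0.2539]]
0.1822 -6.86
0.1836 -7.07
0.0804 82.99
0.081 84.02
plate centre [0.46144774 0.28267897]
back holes [[0.4832, 0.2805, 0.046], [0.5066, 0.2773, 0.046]]
back corners mid [[0.4738, 0.3092, 0.046], [0.5252, 0.3033, 0.046], [0.5195, 0.2496, 0.046], [0.4681, 0.2577, 0.046]]
```

```bash
python3 - <<'E'
from h import *
rows([(.4764,.2814,.13,173,15,-1),(.4764,.2814,.13,173,5,-1)])
E
```

```text
max 0.83
[[0.16,-0.26,0.24,0,0,-0.83,-1],[0.18,-0.25,0.24,0,0,-0.83,-1],[0.2,-0.23,0.24,0,0,-0.83,-1],[0.22,-0.21,0.25,0,0,-0.83,-1],[0.24,-0.19,0.25,0,0,-0.83,-1],[0.25,-0.17,0.25,0,0,-0.83,-1],[0.27,-0.15,0.25,0,0,-0.83,-1],[0.28,-0.12,0.25,0,0,-0.83,-1],[0.29,-0.1,0.25,0,0,-0.83,-1],[0.3,-0.07,0.25,0,0,-0.83,-1]]
[[0.3,-0.05,0.25,0,0,-0.83,-1],[0.3,-0.02,0.25,0,0,-0.83,-1],[0.31,0.01,0.24,0,0,-0.83,-1],[0.3,0.03,0.24,0,0,-0.83,-1],[0.3,0.06,0.24,0,0,-0.83,-1],[0,0,0,0,0,0,-1],[0,0,0,0,0,0,-1],[0,0,0,0,0,0,-1],[0,0,0,0,0,0,-1],[0,0,0,0,0,0,-1]]
```

move_arm --plan '[[[0.16,-0.26,0.24,0,0,-0.83,-1],[0.18,-0.25,0.24,0,0,-0.83,-1],[0.2,-0.23,0.24,0,0,-0.83,-1],[0.22,-0.21,0.25,0,0,-0.83,-1],[0.24,-0.19,0.25,0,0,-0.83,-1],[0.25,-0.17,0.25,0,0,-0.83,-1],[0.27,-0.15,0.25,0,0,-0.83,-1],[0.28,-0.12,0.25,0,0,-0.83,-1],[0.29,-0.1,0.25,0,0,-0.83,-1],[0.3,-0.07,0.25,0,0,-0.83,-1]]]'

```text
clock: 14.25
position: [0.5046, 0.2643, 0.1526]
tool_rot: [3.14, 0.0, 2.588]
force: [0.5, 0.5, -0.3]
grip_width: -0.0001
finger_force: 0.0
```

move_arm --plan '[[[0.3,-0.05,0.25,0,0,-0.83,-1],[0.3,-0.02,0.25,0,0,-0.83,-1],[0.31,0.01,0.24,0,0,-0.83,-1],[0.3,0.03,0.24,0,0,-0.83,-1],[0.3,0.06,0.24,0,0,-0.83,-1],[0,0,0,0,0,0,-1],[0,0,0,0,0,0,-1],[0,0,0,0,0,0,-1],[0,0,0,0,0,0,-1],[0,0,0,0,0,0,-1]]]'

```text
clock: 15.25
position: [0.4769, 0.2759, 0.1271]
tool_rot: [3.141, 0.0, 3.017]
force: [1.4, -0.2, -0.0]
grip_width: -0.0001
finger_force: 0.0
```

```bash
python3 - <<'E'
from h import *
import pickle
s=observe(); f=grab_frame("wrist"); pickle.dump((s,f),open("v2.pkl","wb")); c=cam(f,s)
print(s["clock"],np.round(s["position"],4),np.round(s["tool_rot"],3),s["grip_width"])
s1,f1=pickle.load(open("v1.pkl","rb")); c1=cam(f1,s1)
v0=np.array([.4963,.279]); t=np.radians(-7); W=lambda x,y,z:[v0[0]+x*np.cos(t)-y*np.sin(t),v0[1]+x*np.sin(t)+y*np.cos(t),z]
pts={"thumb top":W(-46,0,0)}
print("pred thumb top px v1,v2",proj(c1,W(-.046,0,.0885)),proj(c,W(-.046,0,.0885)),"back",proj(c1,W(0,0,.046)),proj(c,W(0,0,.046)),"fj",proj(c,W(.039,0,.056)))
for q,n in((f1,"v1"),(f,"v2")):
    h=cv2.cvtColor(q["color"],cv2.COLOR_RGB2HSV)
    for nm,m in(("black",h[...,2]<60),("blue",(h[...,0]>100)&(h[...,0]<125)&(h[...,1]>110))):
        k,l,st,ce=cv2.connectedComponentsWithStats(m.astype(np.uint8))
        for i in range(1,k):
            if st[i,4]>150: print(n,nm,st[i],ce[i].round(1))
# side/scene: thumb plate and finger tip
for n in("side","scene"):
    q=grab_frame(n); cc=cam(q); h=cv2.cvtColor(q["color"],cv2.COLOR_RGB2HSV); a=proj(cc,W(-.046,0,.0885))[0]; print(n,"thumb pred",a.round(1),"tcp px",proj(cc,s["position"]).round(1), "tcp+.03",proj(cc,np.array(s["position"])+[0,0,.03]).round(1))
    u=a.astype(int); print((h[u[1]-14:u[1]+26:2,u[0]-24:u[0]+26:2,2]))
E
```

```text
15.25 [0.4769 0.2759 0.1271] [3.141 0.    3.017] -6.536283467152336e-05
pred thumb top px v1,v2 [[178.21884044 150.44079   ]] [[333.63201963 219.02390126]] back [[251.79031078 162.16863834]] [[331.5966215  269.87196681]] fj [[331.67811102 327.46959215]]
v1 black [ 164  127   32   47 1167] [179.4 149.2]
v1 black [    0   308   640   172 48823] [321.7 426.6]
v1 blue [   0   45   26   62 1369] [11.2 76.2]
v1 blue [ 278  147   34   59 1215] [294.4 176. ]
v2 black [604 189  36  28 750] [623.8 200.6]
v2 black [ 302  193   59   27 1485] [331.4 206.2]
v2 black [318 303   9  46 340] [322.3 326.9]
v2 black [285 314  18  19 251] [294.3 323. ]
v2 black [    7   315   633   165 48605] [324.  428.1]
v2 blue [568 167  72  50 845] [584.7 187.4]
v2 blue [296 171  69   3 180] [327.8 172.1]
v2 blue [ 554  293   86   37 2601] [596.7 310.7]
v2 blue [342 306  20  18 177] [352.1 310.8]
side thumb pred [246.5 306.8] tcp px [[239.1 281.3]] tcp+.03 [[237.9 267.6]]
[[ 81 101  77  84  76  65  79  79  78  75  76  75  77  76  76  78  75  78
   79  77  79  76  76  78  79]
 [ 75  78  84  73  72  75  65  79  77  77 
[... 3432 characters left out ...]
15 141 145 133 132 138 151 144 127 125
  146 137 129 123 122 126 126]
 [109  95 100  98 110 130 145 101  87 100 125 152 156 145 127 118 137 166
  182 171 150 135 123 124 126]
 [134 102  87  94  99 100 108  91  81  83  87 100 109 110 142 164 155 177
  191 188 171 157 132 122 125]
 [108  86  82  82  90  97 103  92  82  82  84 102 130 157 181 187 173 185
  190 184 145 126 113  98  99]
 [ 77  82  84  85  83  86  96  99  87  82  85 104 137 160 170 184 190 192
  190 152 113 102  86  80  74]
 [ 77  74  80  82  82  84  86  92  86  87  85  96 105 124 146 165 179 184
  184 141  95  82  74  76  75]
 [116  92  72  75  80  84  83  81  80  82  88  92  95 101 109 135 153 165
  148  95  74  74  78  77  77]]
```

```bash
python3 - <<'E'
from h import *
v0=np.array([.4963,.279]); t=np.radians(-7); W=lambda x,y,z:(v0[0]+x*np.cos(t)-y*np.sin(t),v0[1]+x*np.sin(t)+y*np.cos(t),z)
rows([(*W(-.02,0,.043),173,7,-1),(*W(-.03,0,.043),173,3,-1),(*W(-.058,0,.043),173,7,-1),(*W(-.0595,0,.043),173,3,-1)])
E
```

```text
max 0.6
[[0.01,0.04,0.6,0,0,0,-1],[0.01,0.04,0.6,0,0,0,-1],[0.01,0.04,0.6,0,0,0,-1],[0.01,0.04,0.6,0,0,0,-1],[0.01,0.04,0.6,0,0,0,-1],[0.01,0.04,0.6,0,0,0,-1],[0.01,0.04,0.6,0,0,0,-1],[0.17,0,0,0,0,0,-1],[0.17,0,0,0,0,0,-1],[0.17,0,0,0,0,0,-1]]
[[0.2,0,0,0,0,0,-1],[0.2,0,0,0,0,0,-1],[0.2,0,0,0,0,0,-1],[0.2,0,0,0,0,0,-1],[0.2,0,0,0,0,0,-1],[0.2,0,0,0,0,0,-1],[0.2,0,0,0,0,0,-1],[0.03,0,0,0,0,0,-1],[0.03,0,0,0,0,0,-1],[0.03,0,0,0,0,0,-1]]
```

move_arm --plan '[[[0.01,0.04,0.6,0,0,0,-1],[0.01,0.04,0.6,0,0,0,-1],[0.01,0.04,0.6,0,0,0,-1],[0.01,0.04,0.6,0,0,0,-1],[0.01,0.04,0.6,0,0,0,-1],[0.01,0.04,0.6,0,0,0,-1],[0.01,0.04,0.6,0,0,0,-1],[0.17,0,0,0,0,0,-1],[0.17,0,0,0,0,0,-1],[0.17,0,0,0,0,0,-1]]]'

```text
clock: 16.4
position: [0.4657, 0.2831, 0.0433]
tool_rot: [3.141, 0.0, 3.018]
force: [0.7, -0.0, 0.2]
grip_width: -0.0001
finger_force: 0.0
```

move_arm --plan '[[[0.2,0,0,0,0,0,-1],[0.2,0,0,0,0,0,-1],[0.2,0,0,0,0,0,-1],[0.2,0,0,0,0,0,-1],[0.2,0,0,0,0,0,-1],[0.2,0,0,0,0,0,-1],[0.2,0,0,0,0,0,-1],[0.03,0,0,0,0,0,-1],[0.03,0,0,0,0,0,-1],[0.03,0,0,0,0,0,-1]]]'

```text
clock: 17.4
position: [0.4364, 0.2866, 0.0429]
tool_rot: [3.142, 0.0, 3.018]
force: [3.3, 0.5, 1.9]
grip_width: -0.0001
finger_force: 1.3
```

move_arm --plan '[[[0.03,0,0,0,0,0,-1],[0.03,0,0,0,0,0,-1],[0.03,0,0,0,0,0,-1],[0.03,0,0,0,0,0,-1],[0.03,0,0,0,0,0,-1],[0.03,0,0,0,0,0,-1],[0,0,0,0,0,0,-1],[0,0,0,0,0,0,-1],[0,0,0,0,0,0,-1],[0,0,0,0,0,0,-1]]]'

```text
clock: 18.4
position: [0.4326, 0.2868, 0.0428]
tool_rot: [-3.141, -0.0, 3.018]
force: [1.0, -0.3, 0.5]
grip_width: 0.0002
finger_force: 0.4
```

move_arm --plan '[[[0.03,0,0,0,0,0,-1],[0.03,0,0,0,0,0,-1],[0.03,0,0,0,0,0,-1],[0.03,0,0,0,0,0,-1],[0.03,0,0,0,0,0,-1],[0,0,0,0,0,0,-1],[0,0,0,0,0,0,-1],[0,0,0,0,0,0,-1],[0,0,0,0,0,0,-1],[0,0,0,0,0,0,-1]]]'

```text
clock: 19.4
position: [0.4315, 0.287, 0.0429]
tool_rot: [3.141, 0.002, 3.017]
force: [15.1, -0.8, -9.1]
grip_width: 0.0004
finger_force: 7.4
```

```bash
python3 - <<'E'
from h import *
v0=np.array([.4963,.279]); t=np.radians(-7); W=lambda x,y,z:(v0[0]+x*np.cos(t)-y*np.sin(t),v0[1]+x*np.sin(t)+y*np.cos(t),z)
rows([(*W(-.058,0,.045),173,1,-1),(*W(-.045,0,.06),173,2,-1),(*W(0,0,.13),173,5,.8),(*W(0,0,.13),173,2,.8)])
E
```

```text
max 0.7
[[-0.36,0,-0.1,0.01,0.02,-0.03,-1],[-0.33,0,-0.38,0,0,0,-1],[-0.33,0,-0.38,0,0,0,-1],[-0.45,0,-0.7,0,0,0,0.8],[-0.45,0,-0.7,0,0,0,0.8],[-0.45,0,-0.7,0,0,0,0.8],[-0.45,0,-0.7,0,0,0,0.8],[-0.45,0,-0.7,0,0,0,0.8],[0,0,0,0,0,0,0.8],[0,0,0,0,0,0,0.8]]
```

move_arm --plan '[[[-0.36,0,-0.1,0,0,0,-1],[-0.33,0,-0.38,0,0,0,-1],[-0.33,0,-0.38,0,0,0,-1],[-0.45,0,-0.7,0,0,0,0.8],[-0.45,0,-0.7,0,0,0,0.8],[-0.45,0,-0.7,0,0,0,0.8],[-0.45,0,-0.7,0,0,0,0.8],[-0.45,0,-0.7,0,0,0,0.8],[0,0,0,0,0,0,0.8],[0,0,0,0,0,0,0.8]]]'

```text
clock: 20.4
position: [0.4945, 0.2792, 0.1302]
tool_rot: [3.141, 0.0, 3.018]
force: [0.4, 0.6, -0.5]
grip_width: 0.0771
finger_force: 0.0
```

```bash
python3 - <<'E'
from h import *
import pickle
s=observe(); f=grab_frame("wrist"); pickle.dump((s,f),open("v3.pkl","wb")); c=cam(f,s)
print(s["clock"],np.round(s["position"],4),np.round(s["tool_rot"],3),s["grip_width"])
v0=np.array([.4963,.279]); t=np.radians(-7); W=lambda x,y,z:[v0[0]+x*np.cos(t)-y*np.sin(t),v0[1]+x*np.sin(t)+y*np.cos(t),z]
k=.028
print("pred corners",proj(c,[W(a,b,.046) for a,b in((k,k),(k,-k),(-k,-k),(-k,k))]).round(1).tolist())
h=cv2.cvtColor(f["color"],cv2.COLOR_RGB2HSV); V=h[...,2]; 
u=proj(c,W(0,0,.046))[0].astype(int); print(u, h[u[1],u[0]])
for dv in(-20,0,20): print("row",u[1]+dv,[int(x) for x in V[u[1]+dv,u[0]-90:u[0]+92:4]])
for du in(-20,0,20): print("col",u[0]+du,[int(x) for x in V[u[1]-90:u[1]+92:4,u[0]+du]],)
m=((h[...,0]>100)&(h[...,0]<125)&(h[...,1]>110)).astype(np.uint8); n,l,st,ce=cv2.connectedComponentsWithStats(m)
print([(st[i].tolist()) for i in range(1,n) if st[i,4]>80], proj(c,[W(.03,.023,.056),W(.03,-.023,.056),W(-.073,0,.0885),W(-.067,0,.0545)]).round(1).tolist())
E
```

```text
20.4 [0.4945 0.2792 0.1302] [3.141 0.    3.018] 0.07707255025252877
pred corners [[363.4, 282.8], [284.1, 282.9], [281.4, 204.7], [365.8, 204.5]]
[323 244] [ 35   6 241]
row 224 [111, 115, 113, 111, 111, 111, 179, 186, 187, 118, 125, 128, 143, 225, 225, 236, 241, 241, 241, 241, 241, 218, 124, 122, 231, 241, 241, 241, 241, 241, 223, 223, 220, 84, 122, 113, 182, 181, 184, 186, 183, 188, 191, 186, 183, 181]
row 244 [111, 112, 112, 114, 110, 110, 113, 113, 133, 119, 125, 127, 126, 228, 229, 233, 241, 241, 241, 241, 241, 241, 241, 241, 241, 241, 241, 241, 241, 241, 227, 224, 216, 83, 122, 105, 180, 185, 186, 185, 184, 182, 181, 181, 185, 175]
row 264 [112, 113, 114, 113, 111, 108, 112, 113, 115, 83, 97, 127, 126, 224, 227, 232, 243, 243, 243, 243, 243, 241, 150, 170, 243, 243, 243, 243, 243, 242, 224, 224, 197, 118, 122, 119, 184, 181, 182, 181, 181, 184, 181, 181, 187, 185]
col 303 [229, 214, 147, 227, 234, 234, 233, 233, 233, 233, 232, 215, 173, 229, 224, 228, 243, 242, 240, 242, 243, 241, 240, 242, 242, 241, 243, 243, 241, 239, 222, 216, 92, 103, 129, 125, 105, 105, 104, 100, 110, 107, 112, 115, 112, 108]
col 323 [229, 217, 143, 184, 229, 229, 230, 230, 229, 229, 229, 215, 168, 228, 223, 227, 243, 126, 124, 130, 243, 241, 240, 242, 242, 226, 123, 123, 235, 239, 221, 215, 101, 102, 167, 106, 105, 104, 104, 101, 110, 112, 112, 109, 111, 112]
col 343 [227, 218, 149, 149, 233, 233, 233, 233, 233, 232, 232, 218, 164, 227, 223, 229, 243, 241, 240, 242, 242, 241, 240, 242, 243, 242, 243, 243, 241, 240, 221, 216, 99, 101, 164, 171, 157, 103, 104, 101, 112, 109, 107, 110, 111, 109]
[[562, 140, 78, 51, 733], [549, 270, 86, 35, 2541], [289, 281, 65, 30, 1858]] [[357.4, 291.1], [290.1, 291.3], [323.7, 135.8], [323.5, 144.5]]
```

```bash
python3 - <<'E'
from h import *
import pickle
c1=cam(pickle.load(open("v1.pkl","rb"))[1],pickle.load(open("v1.pkl","rb"))[0]); s,f=pickle.load(open("v3.pkl","rb")); c=cam(f,s)
for a,b in(((236,158),(322,226)),((264,166),(322,261))): print(tri([c1,c],[a,b]).round(4))
v0=np.array([.4963,.279]); t=np.radians(-7); W=lambda x,y,z:(v0[0]+x*np.cos(t)-y*np.sin(t),v0[1]+x*np.sin(t)+y*np.cos(t),z)
rows([(*W(-.0005,0,.03),173,6,.8),(*W(-.0005,0,.0),173,4,.8)])
E
```

```text
[0.483  0.28   0.0451]
[0.5069 0.277  0.0481]
max 0.83
[[-0.01,0,0.83,0,0,0,0.8],[-0.01,0,0.83,0,0,0,0.8],[-0.01,0,0.83,0,0,0,0.8],[-0.01,0,0.83,0,0,0,0.8],[-0.01,0,0.83,0,0,0,0.8],[-0.01,0,0.83,0,0,0,0.8],[0,0,0.38,0,0,0,0.8],[0,0,0.38,0,0,0,0.8],[0,0,0.38,0,0,0,0.8],[0,0,0.38,0,0,0,0.8]]
```

move_arm --plan '[[[-0.01,0,0.83,0,0,0,0.8],[-0.01,0,0.83,0,0,0,0.8],[-0.01,0,0.83,0,0,0,0.8],[-0.01,0,0.83,0,0,0,0.8],[-0.01,0,0.83,0,0,0,0.8],[-0.01,0,0.83,0,0,0,0.8],[0,0,0.38,0,0,0,0.8],[0,0,0.38,0,0,0,0.8],[0,0,0.38,0,0,0,0.8],[0,0,0.38,0,0,0,0.8]]]'

```text
clock: 21.45
position: [0.496, 0.2793, -0.0001]
tool_rot: [3.141, 0.0, 3.018]
force: [-0.1, 0.5, -0.2]
grip_width: 0.0769
finger_force: 0.0
```

move_arm --plan '[[[0,0,0,0,0,0,0.2],[0,0,0,0,0,0,0.2],[0,0,0,0,0,0,0.2],[0,0,0,0,0,0,0.2],[0,0,0,0,0,0,0.2],[0,0,0,0,0,0,0.2],[0,0,0,0,0,0,0.2],[0,0,0,0,0,0,0.2],[0,0,0,0,0,0,0.2],[0,0,0,0,0,0,0.2]]]' --grip_force 40

```text
clock: 22.45
position: [0.496, 0.2792, 0.0002]
tool_rot: [3.142, 0.0, 3.018]
force: [-0.2, -0.1, 3.8]
grip_width: 0.0552
finger_force: 43.0
```

```bash
python3 - <<'E'
from h import *
v0=np.array([.4963,.279]); t=np.radians(-7); W=lambda x,y,z:(v0[0]+x*np.cos(t)-y*np.sin(t),v0[1]+x*np.sin(t)+y*np.cos(t),z)
print(observe()["position"])
rows([(*W(-.003,0,.004),173,2,.0),(*W(-.003,0,.04),173,5,.0),(*W(-.003,0,.06),173,3,.0)])
E
```

```text
[4.95958268e-01 2.79184273e-01 2.20827350e-04]
max 0.36
[[0.07,0,-0.09,0,0,-0.01,0],[0.07,0,-0.09,0,0,-0.01,0],[0,0,-0.36,0,0,0,0],[0,0,-0.36,0,0,0,0],[0,0,-0.36,0,0,0,0],[0,0,-0.36,0,0,0,0],[0,0,-0.36,0,0,0,0],[0,0,-0.33,0,0,0,0],[0,0,-0.33,0,0,0,0],[0,0,-0.33,0,0,0,0]]
```

move_arm --plan '[[[0.07,0,-0.09,0,0,0,0],[0.07,0,-0.09,0,0,0,0],[0,0,-0.36,0,0,0,0],[0,0,-0.36,0,0,0,0],[0,0,-0.36,0,0,0,0],[0,0,-0.36,0,0,0,0],[0,0,-0.36,0,0,0,0],[0,0,-0.33,0,0,0,0],[0,0,-0.33,0,0,0,0],[0,0,-0.33,0,0,0,0]]]'

```text
clock: 23.45
position: [0.4931, 0.2795, 0.06]
tool_rot: [3.142, 0.0, 3.018]
force: [-0.2, 0.2, -0.6]
grip_width: 0.0552
finger_force: 42.5
```

```bash
python3 - <<'E'
from h import *
import pickle
s=observe(); f=grab_frame("wrist"); c=cam(f,s); pickle.dump((s,f),open("v4.pkl","wb"))
print(s["clock"],np.round(s["position"],4),s["grip_width"],s["finger_force"],np.round(s["force"],1))
# back in tool frame: at grasp TCP z 0, top z .046 -> tool z -.046
T=R.from_euler("xyz",s["tool_rot"]); P=lambda x,y,z:np.array(s["position"])+T.apply([x,y,z])
print("pred",proj(c,[P(a,b,-.046) for a,b in((-.028,.028),(-.028,-.028),(.028,-.028),(.028,.028))]).round(1).tolist())
V=cv2.cvtColor(f["color"],cv2.COLOR_RGB2HSV)[...,2]
u=proj(c,P(0,0,-.046))[0].astype(int);print(u)
for du in(-15,15): print([int(x) for x in V[u[1]-70:u[1]+72:4,u[0]+du]])
# tray origin again, paper visibility
o=np.array([.6738,.1394]);t=np.radians(-2.35);X=np.array([np.cos(t),np.sin(t)])
h=o-.033*X; print("goal pre",h)
rows([(h[0],h[1],.06,180-2.35,14,0),(h[0],h[1],-.020,180-2.35,6,0)])
E
```

```text
23.45 [0.4931 0.2795 0.06  ] 0.05524063627204678 42.542381286621094 [-0.2  0.2 -0.6]
pred [[396.8, 408.2], [252.2, 408.2], [243.4, 273.1], [405.9, 273.0]]
[324 344]
[215, 217, 213, 213, 215, 237, 237, 237, 235, 234, 232, 235, 236, 237, 237, 234, 232, 234, 233, 152, 153, 152, 151, 153, 154, 155, 154, 149, 151, 132, 126, 128, 119, 102, 104, 103]
[215, 217, 214, 213, 214, 236, 237, 237, 235, 235, 233, 235, 236, 237, 237, 235, 231, 150, 151, 153, 153, 153, 151, 153, 154, 155, 153, 150, 151, 132, 125, 127, 120, 102, 100, 106]
goal pre [0.64082775 0.14075312]
max 0.67
[[-0.58,-0.43,0,0,0,-0.06,0],[-0.58,-0.43,0,0,0,-0.06,0],[-0.58,-0.43,0,0,0,-0.06,0],[-0.58,-0.44,0,0,0,-0.06,0],[-0.57,-0.44,0,0,0,-0.06,0],[-0.57,-0.44,0,0,0,-0.06,0],[-0.57,-0.45,0,0,0,-0.06,0],[-0.57,-0.45,0,0,0,-0.06,0],[-0.56,-0.45,0,0,0,-0.06,0],[-0.56,-0.46,0,0,0,-0.06,0]]
[[-0.56,-0.46,0,0,0,-0.06,0],[-0.55,-0.46,0,0,0,-0.06,0],[-0.55,-0.47,0,0,0,-0.06,0],[-0.55,-0.47,0,0,0,-0.06,0],[0,0,0.67,0,0,0,0],[0,0,0.67,0,0,0,0],[0,0,0.67,0,0,0,0],[0,0,0.67,0,0,0,0],[0,0,0.67,0,0,0,0],[0,0,0.67,0,0,0,0]]
```

move_arm --plan '[[[-0.58,-0.43,0,0,0,-0.06,0],[-0.58,-0.43,0,0,0,-0.06,0],[-0.58,-0.43,0,0,0,-0.06,0],[-0.58,-0.44,0,0,0,-0.06,0],[-0.57,-0.44,0,0,0,-0.06,0],[-0.57,-0.44,0,0,0,-0.06,0],[-0.57,-0.45,0,0,0,-0.06,0],[-0.57,-0.45,0,0,0,-0.06,0],[-0.56,-0.45,0,0,0,-0.06,0],[-0.56,-0.46,0,0,0,-0.06,0]]]'

```text
clock: 24.5
position: [0.5989, 0.1801, 0.0594]
tool_rot: [-3.142, -0.0, 3.081]
force: [0.1, -0.8, -0.2]
grip_width: 0.0547
finger_force: 42.6
```

move_arm --plan '[[[-0.56,-0.46,0,0,0,-0.06,0],[-0.55,-0.46,0,0,0,-0.06,0],[-0.55,-0.47,0,0,0,-0.06,0],[-0.55,-0.47,0,0,0,-0.06,0],[0,0,0,0,0,0,0],[0,0,0,0,0,0,0],[0,0,0.67,0,0,0,0],[0,0,0.67,0,0,0,0],[0,0,0.5,0,0,0,0],[0,0,0,0,0,0,0]]]'

```text
clock: 25.5
position: [0.6395, 0.1412, 0.0205]
tool_rot: [-3.141, -0.003, 3.107]
force: [-0.0, -0.4, -1.6]
grip_width: 0.0549
finger_force: 42.6
```

```bash
python3 - <<'E'
from h import *
s=observe(); print(s["clock"],np.round(s["position"],4),np.degrees(s["tool_rot"][2]),s["grip_width"],np.round(s["force"],1))
o=np.array([.6738,.1394]);t=np.radians(-2.35);X=np.array([np.cos(t),np.sin(t)]); h=o-.033*X
rows([(h[0],h[1],-.02,180-2.35,4,0),(h[0],h[1],-.028,180-2.35,6,0)])
E
```

```text
25.5 [0.6395 0.1412 0.0205] 177.99631856176492 0.05494230764471837 [-0.  -0.4 -1.6]
max 0.51
[[-0.02,0,0.51,0,-0.01,0.01,0],[-0.02,0,0.51,0,-0.01,0.01,0],[-0.02,0,0.51,0,-0.01,0.01,0],[-0.02,0,0.51,0,-0.01,0.01,0],[0,0,0.07,0,0,0,0],[0,0,0.07,0,0,0,0],[0,0,0.07,0,0,0,0],[0,0,0.07,0,0,0,0],[0,0,0.07,0,0,0,0],[0,0,0.07,0,0,0,0]]
```

move_arm --plan '[[[0,0,0.51,0,0,0,0],[0,0,0.51,0,0,0,0],[0,0,0.51,0,0,0,0],[0,0,0.51,0,0,0,0],[0,0,0.07,0,0,0,0],[0,0,0.07,0,0,0,0],[0,0,0.07,0,0,0,0],[0,0,0.07,0,0,0,0],[0,0,0.07,0,0,0,0],[0,0,0.07,0,0,0,0]]]'

```text
clock: 26.5
position: [0.6409, 0.1412, -0.0264]
tool_rot: [3.142, 0.0, 3.106]
force: [0.1, -0.8, -1.9]
grip_width: 0.0556
finger_force: 42.7
```

move_arm --plan '[[[0,0,0.03,0,0,0,0],[0,0,0.02,0,0,0,0],[0,0,0.02,0,0,0,0],[0,0,0.02,0,0,0,0],[0,0,0,0,0,0,0],[0,0,0,0,0,0,0],[0,0,0,0,0,0,0],[0,0,0,0,0,0,0],[0,0,0,0,0,0,0],[0,0,0,0,0,0,0]]]'

```text
clock: 27.5
position: [0.6408, 0.1412, -0.0283]
tool_rot: [-3.142, -0.0, 3.106]
force: [0.4, 0.3, -2.3]
grip_width: 0.0549
finger_force: 42.7
```

move_arm --plan '[[[0,0,0.02,0,0,0,0],[0,0,0.02,0,0,0,0],[0,0,0.02,0,0,0,0],[0,0,0.02,0,0,0,0],[0,0,0,0,0,0,0],[0,0,0,0,0,0,0],[0,0,0,0,0,0,0],[0,0,0,0,0,0,0],[0,0,0,0,0,0,0],[0,0,0,0,0,0,0]]]'

```text
clock: 28.5
position: [0.6408, 0.1412, -0.0298]
tool_rot: [-3.142, 0.0, 3.106]
force: [-2.0, -0.6, 4.8]
grip_width: 0.0549
finger_force: 43.4
```

move_arm --plan '[[[-0.03,0,0,0,0,0,0],[-0.03,0,0,0,0,0,0],[-0.03,0,0,0,0,0,0],[-0.03,0,0,0,0,0,0],[-0.03,0,0,0,0,0,0],[-0.03,0,0,0,0,0,0],[0,0,0,0,0,0,0],[0,0,0,0,0,0,0],[0,0,0,0,0,0,0],[0,0,0,0,0,0,0]]]'

```text
clock: 29.5
position: [0.6442, 0.1413, -0.0298]
tool_rot: [3.141, -0.0, 3.106]
force: [-3.8, 0.0, 6.2]
grip_width: 0.0548
finger_force: 43.5
```

move_arm --plan '[[[-0.03,0,0,0,0,0,0],[-0.03,0,0,0,0,0,0],[-0.03,0,0,0,0,0,0],[0,0,0,0,0,0,0],[0,0,0,0,0,0,0],[0,0,0,0,0,0,0],[0,0,0,0,0,0,0],[0,0,0,0,0,0,0],[0,0,0,0,0,0,0],[0,0,0,0,0,0,0]]]'

```text
clock: 30.5
position: [0.6443, 0.1413, -0.0298]
tool_rot: [-3.141, -0.003, 3.106]
force: [-15.2, -0.7, 16.1]
grip_width: 0.055
finger_force: 44.7
```

```bash
python3 - <<'E'
from h import *
o=np.array([.6738,.1394]);t=np.radians(-2.35);X=np.array([np.cos(t),np.sin(t)]); p=o-.0855*X; y=180-2.35
s=observe()["position"]
rows([(s[0],s[1],s[2],y,4,.7),(s[0],s[1],.02,y,4,.7),(s[0],s[1],.04,y,2,-.2),(*p,.04,y,4,-.2),(*p,-.023,y,6,-.2)])
E
```

```text
max 0.7
[[0,0,0,0,-0.01,0.01,0.7],[0,0,0,0,-0.01,0.01,0.7],[0,0,0,0,-0.01,0.01,0.7],[0,0,0,0,-0.01,0.01,0.7],[0,0,-0.62,0,0,0,0.7],[0,0,-0.62,0,0,0,0.7],[0,0,-0.62,0,0,0,0.7],[0,0,-0.62,0,0,0,0.7],[0,0,-0.5,0,0,0,-0.2],[0,0,-0.5,0,0,0,-0.2]]
[[0.7,-0.01,0,0,0,0,-0.2],[0.7,-0.01,0,0,0,0,-0.2],[0.7,-0.01,0,0,0,0,-0.2],[0.7,-0.01,0,0,0,0,-0.2],[0,0,0.52,0,0,0,-0.2],[0,0,0.52,0,0,0,-0.2],[0,0,0.52,0,0,0,-0.2],[0,0,0.52,0,0,0,-0.2],[0,0,0.52,0,0,0,-0.2],[0,0,0.52,0,0,0,-0.2]]
```

move_arm --plan '[[[0,0,0,0,0,0.01,0.7],[0,0,0,0,0,0.01,0.7],[0,0,0,0,0,0.01,0.7],[0,0,0,0,0,0.01,0.7],[0,0,-0.62,0,0,0,0.7],[0,0,-0.62,0,0,0,0.7],[0,0,-0.62,0,0,0,0.7],[0,0,-0.62,0,0,0,0.7],[0,0,-0.5,0,0,0,-0.2],[0,0,-0.5,0,0,0,-0.2]]]'

```text
clock: 31.5
position: [0.6463, 0.141, 0.0409]
tool_rot: [3.142, 0.0, 3.102]
force: [0.0, 0.3, -0.9]
grip_width: 0.0446
finger_force: 0.0
```

move_arm --plan '[[[0.7,-0.01,0,0,0,0,-0.2],[0.7,-0.01,0,0,0,0,-0.2],[0.7,-0.01,0,0,0,0,-0.2],[0.7,-0.01,0,0,0,0,-0.2],[0,0,0,0,0,0,-0.2],[0,0,0.6,0,0,0,-0.2],[0,0,0.6,0,0,0,-0.2],[0,0,0.6,0,0,0,-0.2],[0,0,0.6,0,0,0,-0.2],[0,0,0.6,0,0,0,-0.2]]]'

```text
clock: 32.5
position: [0.59, 0.1424, -0.0218]
tool_rot: [-3.141, -0.001, 3.102]
force: [-0.0, 0.4, 0.4]
grip_width: 0.0339
finger_force: 0.0
```

```bash
python3 - <<'E'
from h import *
s=observe(); print(s["clock"],np.round(s["position"],4),np.degrees(s["tool_rot"][2]),s["grip_width"],np.round(s["force"],1))
o=np.array([.6738,.1394]);t=np.radians(-2.35);X=np.array([np.cos(t),np.sin(t)]); d=o-np.array(s["position"][:2]); print("along",d@X,"lat",-d@[-X[1],X[0]])
E
```

```text
32.5 [ 0.59    0.1424 -0.0218] 177.72011329936342 0.03390464907879925 [-0.   0.4  0.4]
along 0.08385454632192803 lat -0.0004081222620822291
```

move_arm --plan '[[[-0.13,0,0,0,0,0,-0.2],[-0.13,0,0,0,0,0,-0.2],[-0.13,0,0,0,0,0,-0.2],[-0.13,0,0,0,0,0,-0.2],[-0.13,0,0,0,0,0,-0.2],[-0.03,0,0,0,0,0,-0.2],[-0.03,0,0,0,0,0,-0.2],[-0.03,0,0,0,0,0,-0.2],[-0.03,0,0,0,0,0,-0.2],[0,0,0,0,0,0,-0.2]]]'

```text
clock: 33.5
position: [0.6048, 0.1418, -0.0204]
tool_rot: [-3.141, -0.001, 3.102]
force: [-5.1, -0.8, 4.3]
grip_width: 0.0339
finger_force: 2.8
```

move_arm --plan '[[[-0.02,0,0,0,0,0,-0.2],[-0.02,0,0,0,0,0,-0.2],[-0.02,0,0,0,0,0,-0.2],[-0.02,0,0,0,0,0,-0.2],[0,0,0,0,0,0,-0.2],[0,0,0,0,0,0,-0.2],[0,0,0,0,0,0,-0.2],[0,0,0,0,0,0,-0.2],[0,0,0,0,0,0,-0.2],[0,0,0,0,0,0,-0.2]]]'

```text
clock: 34.5
position: [0.6049, 0.1418, -0.0205]
tool_rot: [-3.14, -0.004, 3.102]
force: [-15.3, -0.3, 11.0]
grip_width: 0.0342
finger_force: 7.6
```

```bash
python3 - <<'E'
from h import *
rows([(.585,.1428,-.02,177.7,3,-.2),(.58,.1428,.05,177.7,5,-.2),(.58,.02,.2,180,12,-.2)])
E
```

```text
max 0.7
[[0.33,0,-0.01,0,-0.01,0,-0.2],[0.33,0,-0.01,0,-0.01,0,-0.2],[0.33,0,-0.01,0,-0.01,0,-0.2],[0.05,0,-0.7,0,0,0,-0.2],[0.05,0,-0.7,0,0,0,-0.2],[0.05,0,-0.7,0,0,0,-0.2],[0.05,0,-0.7,0,0,0,-0.2],[0.05,0,-0.7,0,0,0,-0.2],[-0.02,-0.51,-0.63,0,0,-0.03,-0.2],[-0.02,-0.51,-0.63,0,0,-0.03,-0.2]]
[[-0.02,-0.51,-0.63,0,0,-0.03,-0.2],[-0.02,-0.51,-0.63,0,0,-0.03,-0.2],[-0.01,-0.51,-0.63,0,0,-0.03,-0.2],[-0.01,-0.51,-0.63,0,0,-0.03,-0.2],[-0.01,-0.51,-0.63,0,0,-0.03,-0.2],[-0.01,-0.51,-0.63,0,0,-0.03,-0.2],[-0.01,-0.51,-0.63,0,0,-0.03,-0.2],[-0.01,-0.51,-0.63,0,0,-0.03,-0.2],[0,-0.51,-0.63,0,0,-0.03,-0.2],[0,-0.51,-0.63,0,0,-0.03,-0.2]]
```

move_arm --plan '[[[0.33,0,0,0,0,0,-0.2],[0.33,0,0,0,0,0,-0.2],[0.33,0,0,0,0,0,-0.2],[0.05,0,-0.7,0,0,0,-0.2],[0.05,0,-0.7,0,0,0,-0.2],[0.05,0,-0.7,0,0,0,-0.2],[0.05,0,-0.7,0,0,0,-0.2],[0.05,0,-0.7,0,0,0,-0.2],[-0.02,-0.51,-0.63,0,0,-0.03,-0.2],[-0.02,-0.51,-0.63,0,0,-0.03,-0.2]]]'

```text
clock: 35.5
position: [0.5824, 0.1214, 0.076]
tool_rot: [-3.141, 0.0, 3.109]
force: [-0.1, 0.1, 0.2]
grip_width: 0.0343
finger_force: 0.0
```

move_arm --plan '[[[-0.02,-0.51,-0.63,0,0,-0.03,-0.2],[-0.02,-0.51,-0.63,0,0,-0.03,-0.2],[-0.01,-0.51,-0.63,0,0,-0.03,-0.2],[-0.01,-0.51,-0.63,0,0,-0.03,-0.2],[-0.01,-0.51,-0.63,0,0,-0.03,-0.2],[-0.01,-0.51,-0.63,0,0,-0.03,-0.2],[-0.01,-0.51,-0.63,0,0,-0.03,-0.2],[-0.01,-0.51,-0.63,0,0,-0.03,-0.2],[0,-0.51,-0.63,0,0,-0.03,-0.2],[0,-0.51,-0.63,0,0,-0.03,-0.2]]]'

```text
clock: 36.5
position: [0.5824, 0.0195, 0.202]
tool_rot: [3.142, 0.0, 3.14]
force: [0.2, -0.5, -0.3]
grip_width: 0.0343
finger_force: 0.0
```

```bash
python3 - <<'E'
from h import *
import pickle
s=observe(); f=grab_frame("wrist"); c=cam(f,s); pickle.dump((s,f),open("v5.pkl","wb")); im=f["color"]
print(s["clock"],np.round(s["position"],4))
h=cv2.cvtColor(im,cv2.COLOR_RGB2HSV)
def tr(o,t):
    t=np.radians(t); return lambda x,y,z:[o[0]+x*np.cos(t)-y*np.sin(t),o[1]+x*np.sin(t)+y*np.cos(t),z]
A=tr((.6738,.1394),-2.35); B=tr((.6847,-.118),4)
# line profiles in tray coords: sample along x at top height for several y
def prof(F,z,y,xs):
    p=proj(c,[F(x,y,z) for x in xs]); return [f"{h[int(round(v)),int(round(u)),1]}/{h[int(round(v)),int(round(u)),2]}" if 0<=v<480 and 0<=u<640 else "-" for u,v in p]
xs=np.arange(-.10,.008,.004); print("x",[int(round(x*1000)) for x in xs])
for y in(-.02,.012,.024): print("sq",y,*prof(A,.016,y,xs))
for y in(-.015,0,.015): print("rd",y,*prof(B,.018,y,xs))
ys=np.arange(-.06,.061,.004); print("y",[int(round(x*1000)) for x in ys])
def py(F,z,x): p=proj(c,[F(x,y,z) for y in ys]); return [f"{h[int(round(v)),int(round(u)),1]}/{h[int(round(v)),int(round(u)),2]}" if 0<=v<480 and 0<=u<640 else "-" for u,v in p]
print("sqy",*py(A,.016,-.02)); print("sqy",*py(A,.016,-.045)); print("rdy",*py(B,.018,-.045))
E
```

```text
36.5 [0.5824 0.0195 0.202 ]
x [-100, -96, -92, -88, -84, -80, -76, -72, -68, -64, -60, -56, -52, -48, -44, -40, -36, -32, -28, -24, -20, -16, -12, -8, -4, 0, 4, 8]
sq -0.02 20/170 21/174 20/168 21/173 20/170 21/173 16/222 6/244 7/244 8/243 16/126 13/216 18/213 10/223 9/225 10/221 10/230 12/220 10/228 10/221 10/229 12/220 16/212 16/127 26/120 128/126 126/119 101/136
sq 0.012 20/168 21/167 20/165 20/169 21/173 21/168 12/239 6/244 8/244 9/242 17/134 15/215 17/213 8/236 8/234 8/234 8/237 9/232 8/235 9/236 8/237 6/237 9/235 18/210 19/192 134/210 131/198 100/227
sq 0.024 21/172 21/172 21/174 22/175 20/167 22/166 15/228 6/244 7/244 9/243 22/211 15/214 17/212 17/214 17/212 15/215 17/215 17/212 15/215 17/214 17/209 17/212 18/214 16/208 25/175 132/206 132/201 96/230
rd -0.015 21/168 20/169 21/170 18/159 18/203 17/214 12/221 8/235 9/233 8/235 8/234 8/236 9/233 8/235 8/236 9/231 9/229 9/235 8/236 8/238 9/234 9/235 15/217 16/212 26/155 132/178 133/207 126/195
rd 0 20/167 21/170 15/137 16/203 15/214 18/213 8/234 9/233 8/234 8/236 9/235 9/233 8/236 9/233 8/234 8/237 8/235 8/237 8/237 8/235 8/234 8/
[... 289 characters left out ...]
, -24, -20, -16, -12, -8, -4, 0, 4, 8, 12, 16, 20, 24, 28, 32, 36, 40, 44, 48, 52, 56, 60]
sqy 24/168 23/163 25/172 24/167 24/167 26/168 25/173 22/174 18/181 17/214 10/229 8/236 8/237 8/237 10/220 13/116 9/223 8/237 8/237 8/237 9/228 17/209 11/242 9/243 11/242 11/242 9/243 9/243 8/243 8/243 19/225
sqy 24/170 24/167 24/167 16/228 7/244 8/244 6/244 15/235 17/183 17/214 10/223 9/235 9/235 8/234 9/230 12/143 9/223 8/235 8/234 8/234 10/225 17/211 13/239 8/243 8/244 9/243 6/244 8/244 7/244 6/245 25/216
rdy 119/73 28/139 8/244 8/243 19/215 17/211 14/217 9/232 9/233 8/235 9/236 8/237 8/236 9/232 9/232 8/233 9/235 9/236 8/237 8/237 9/236 8/236 8/237 9/231 17/211 17/193 16/129 22/137 8/244 6/244 6/244
```

```bash
python3 - <<'E'
from h import *
import pickle
s,f=pickle.load(open("v5.pkl","rb")); c=cam(f,s); h=cv2.cvtColor(f["color"],cv2.COLOR_RGB2HSV)
def tr(o,t):
    t=np.radians(t); return lambda x,y,z:[o[0]+x*np.cos(t)-y*np.sin(t),o[1]+x*np.sin(t)+y*np.cos(t),z]
A=tr((.6738,.1394),-2.35)
def samp(x,y):
    u,v=proj(c,A(x,y,.016))[0]; q=cv2.getRectSubPix(f["color"],(1,1),(float(u),float(v)))[0,0]; return int(q.max())
for y in(-.04,-.024,-.018,-.012,.012,.018,.022,.04): print(y,[samp(x,y) for x in np.arange(-.010,.003,.001)],"rear",[samp(x,y) for x in np.arange(-.064,-.054,.001)])
E
```

```text
-0.04 [157, 132, 105, 92, 90, 92, 95, 104, 115, 123, 125, 124, 123] rear [244, 243, 243, 244, 244, 244, 244, 243, 244, 244, 244]
-0.024 [130, 128, 127, 127, 127, 124, 118, 112, 119, 124, 125, 124, 123] rear [242, 231, 190, 140, 134, 157, 189, 211, 217, 216, 214]
-0.018 [196, 159, 135, 128, 127, 123, 118, 113, 118, 124, 126, 125, 124] rear [242, 231, 185, 138, 133, 156, 190, 211, 217, 216, 214]
-0.012 [224, 215, 210, 206, 202, 192, 167, 149, 152, 168, 174, 179, 189] rear [243, 235, 183, 135, 132, 156, 193, 211, 216, 215, 213]
0.012 [224, 215, 211, 211, 210, 202, 180, 165, 177, 200, 210, 209, 206] rear [242, 235, 185, 137, 132, 155, 190, 210, 215, 214, 213]
0.018 [224, 214, 209, 211, 210, 201, 179, 163, 173, 197, 208, 209, 207] rear [241, 232, 180, 134, 131, 154, 191, 210, 215, 214, 212]
0.022 [209, 208, 208, 209, 209, 201, 178, 163, 177, 198, 208, 209, 207] rear [243, 241, 227, 185, 146, 149, 181, 207, 214, 214, 213]
0.04 [238, 216, 162, 125, 118, 121, 126, 142, 171, 196, 207, 208, 206] rear [243, 244, 244, 244, 244, 243, 243, 243, 244, 244, 244]
```

Both backs sit flush: the steel-to-wood edge is at the same place all along the square back, so it is squared up. The robot is clear, so I'm handing in.

```bash
python3 -c "
from h import *
print(job_done())"
```

```text
the job is handed in; nothing more can be done
None
```

The job is handed in at about 36.5 s: the round back was slid flat against its bar, the vise jaw was pushed to its stop, and the square back was lifted out, laid in its slot and squared flush to its bar.

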